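# Hold the top-heavy bottle bin at the tally tab

## Task

Take the tilting tin bin by the red sleeve of its springy handle only, bring it up off its rest stop until the white pointer stands at the red tab, and keep it there, inside the tab's range, for a good six seconds while the bottles are counted; it is top-heavy and wants to fall either way. Then lower it gently, without a bang, back onto the stop it started from and let go of the handle. Never let it swing right over to the far stop, and leave the red tab, the caps, the dice cup and the scoreboard where they are.

Things in the scene. Friction and masses are not known exactly. Their poses are not given: they have to be found in the camera images.
- axle (a point): Middle of the bin's axle, 105 mm above the table. The bracket is bolted down and turned anew each run; this frame stays fixed: x along the axle (pointer and tab at its +x end), z up, y level across it. Base plate 340 (x) by 400 (y) by 8 mm; posts 117 mm high at x = +-147 mm, outside the tray.
- bin (a joint): Tilt of the bin about the axle's x axis, rad: 0 level, + raises its +y end and moves its top toward -y. Rest stop (start) at -0.30, far stop +0.36. Moment of inertia about 0.043 kg m2. Top-heavy: gravity torque pushes it away from its balance angle (within 0.1 of level) by about 0.34 N m/rad, in some runs 0.29 to 0.42. Hinge friction 0.001 N m, damping 0.006 N m s/rad.
- handle (a joint): Bend of the handle relative to the bin, rad, same sense: handle world angle = bin + handle. A steel stalk pivoting on the same axle against a torsion spring, nominally 0.20 N m/rad (damping 0.008), limits +-1.1; it turns the bin toward the handle. Weaker than the top-heaviness: a still handle does not keep the bin still. Released, it springs back to near 0 (30 g, leans a little).
- grip (a point): Centre of the red sleeve on top of the handle, 170 mm from the axle: cylinder 26 mm thick, 60 mm long, along the axle's x. It spins freely on the handle, so a firm vertical grasp with fingers closing across the axle can follow the arc: at handle world angle p it is at y = -170 sin p, z = +170 cos p mm in the axle's frame.
- pointer (a point): Tip of the white pointer on the tray, 6 mm wide, 125 mm above the axle when level, at x = 138 mm; z axis turns with the bin. The open tin tray is 260 (x) by 380 (y) by 45 mm, underside 11 mm below the axle; two amber bottles, 60 mm thick, 222 long, 0.6 kg each, are clipped in along x at y = +-150 mm, axes 22 mm above the axle. Tray 0.9 kg. Do not touch tray or bottles.
- tab (a joint): Angle of the red tab about the axle, rad, same sense and zero as bin: the reading wanted. Set anew in each run within +-0.12; it stays where it is unless pushed.
- tab_mid (a point): Middle of the red tab on the brass arc, 125 mm from the axle at x = 158 mm; 18 mm wide, 30 mm high: its edges are 0.07 rad either side of its middle, so the pointer is within the tab when bin tilt is within 0.07 of the tab's angle. Its z axis turns with the tab.
- domino_boxes: Two dark wooden boxes, each 90 (x) by 100 by 52 mm, 0.5 kg together (differs between runs), wedged tight in the tray either side of the handle along x, up to 6 mm off centre, tops 45 mm above the axle; not to be touched. Origin on the axle line.
- dice_cup: Black plastic dice cup, 84 mm across, 100 mm tall, origin under its centre. Bystander.
- scoreboard: Wooden scoreboard with red beads, 100 by 240 by 63 mm, lying loose; origin under its centre. Bystander.
- cap_a: Steel bottle cap, 30 mm across, 6 mm thick, lying loose; origin under its centre. Bystander.
- cap_b: Second such cap. Bystander.

How it is judged:
By the outcome, as a careful person would: the job done as asked, in the order asked, and still so for the second after the job is handed in, with the robot touching nothing.
It also fails if it takes over 72 s, if anything falls off the work surface, if the arm or the gripper's body presses on something with over 40 N, if the wrist force passes 120 N, or if a joint passes its speed limit or range.

## Robot

A 7-joint arm with a two-finger parallel gripper is mounted at the origin on the work surface. World frame = base frame: x ahead of the robot, y to its left, z up, the work surface at z = 0. Lengths are in mm, angles in rad, forces in N, time in s.
With the tool pointing down it reaches from about 350 to 900 mm from the base axis. Payload 7.2 kg.
Tool frame: the origin (TCP) lies midway between the tips of the shut fingers; the grasp point (between the pads) lies 19 mm behind it; z points along the fingers, x is the direction in which the jaws open and shut, and the axes are right-handed (so a half turn about z gives the same grasp; the last joint's range is limited). The gripper opens to 88 mm and grips with 3 to 60 N. Pads are 20 mm wide; open, the fingers measure 115 mm over their backs; the gripper's body (75 mm by 178 mm) begins 61 mm behind the grasp point.
Start: joints at [1.141, 0.411, -0.013, 1.596, 0.006, 1.134, -0.082], TCP at [221.212, -584.546, 222.653] pointing down, gripper open.
Joint ranges: [-2.95, 2.95], [-0.29, 1.99], [-1.47, 1.44], [0.14, 2.54], [-1.03, 4.17], [0.13, 1.85], [-2.86, 2.86]. Speed limits (rad/s): [2.39, 2.39, 3.01, 3.01, 3.14, 3.14, 3.14].

## Interface

Orientations are given as a rotation vector (axis times angle).
In Python, from station import state, viewer, job gives the robot as it stands.
- The arm moves only by the tool move_arm, never from a script. Its argument "motion" is a list of rows, each an object of numbers: "dx", "dy", "dz": the shift along the tool's x, y, z in m; "wx", "wy", "wz": the turn, a rotation vector about the tool's x, y, z in rad; "grip": the finger opening in m, from 0 to 0.0878. A call has 1 to 12 rows; each row is the pose to reach, as a shift and turn from the pose commanded when the call began, along the tool's axes at that moment; what a row does not reach only later rows make up. A row lasts 1/12 s, in which the tool goes at most 41.7 mm and 7.16 degrees, less where a joint would pass 70% of its speed; a pose out of reach is approached as far as the arm can. A call with a gripper value outside its range is refused whole. The fingers move at their own pace and stop on an object; the grip force is fixed at half the most. Time passes only in rows, so rows that repeat a pose let the fingers close. It gives the time, the measured TCP pose, the force and the opening at its end, in the units of the state.
- state(): the state, without advancing time (a new reading comes with each control period).
- viewer.snapshot(name): name is "side" or "top"; returns (picture, depth): 384x512x3 uint8, red, green, blue; 384x512 float32, mm along the optical axis (not along the pixel's ray), 0 where there is no reading.
- viewer.camera_params(name): a dict with "mtx" (3x3 intrinsics, pixels), "cam_to_world" (4x4, takes a point from camera to world coordinates). Camera axes: x right, y up, looking along -z (the intrinsics and any distortion apply to the point x, -y, -z); pixel columns grow to the right and rows downward; lengths in mm; the calibration is good to about 2 mm. A picture is of the moment at which its call begins. camera_params takes no time and is no camera call.
- job.hand_in(): hands the job in, once; it reports no verdict.
The state is a dict: "clock": time; "joint_positions": joint angles; "dq": joint speeds; "joint_efforts": joint torques, N m; "tool_pos": TCP position; "tcp_rot": TCP orientation; "force": force on the tool from outside, world axes, zero at the start; "torque": the same for the moment, N m; "grip_width": finger opening in mm.
Only numpy, scipy, OpenCV 4.12 (cv2) and the standard library are available. Lean on these libraries where they do the work, as an engineer would, in place of code of your own. Each camera call takes 0.05 s, during which the arm holds its last target. There are 200 camera calls.

## Working session

There is one attempt and no reset: what is moved stays moved. The work goes in short steps, Python scripts to look and compute and a tool call to move; the robot and the scene stay as the last step left them, time stands still between calls to the robot, and variables do not carry over. Pictures are saved under pics/ and viewed, about 8 in all and at most 12, crops included, and the job is handed in when it is done.

Besides the shell and the picture viewer there is one more tool, called after "Request:" by a JSON object that holds its "op" and its "data", one argument or row to a line. move_arm: Moves the arm, as the interface text tells. Its arguments: {"type":"object","properties":{"motion":{"type":"array","items":{"type":"object","properties":{"dx":{"type":"number"},"dy":{"type":"number"},"dz":{"type":"number"},"wx":{"type":"number"},"wy":{"type":"number"},"wz":{"type":"number"},"grip":{"type":"number"}}}}},"required":["motion"]}

```bash
mkdir -p pics; ls; python3 - <<'E'
from station import state, viewer
import cv2, numpy as np
s=state(); print(s)
for n in("side","top"):
    p,d=viewer.snapshot(n); np.savez(f"pics/{n}0.npz",p=p,d=d,**viewer.camera_params(n)); cv2.imwrite(f"pics/{n}0.png",cv2.resize(p[...,::-1],(800,600)))
    print(viewer.camera_params(n))
E
```

```text
pics
{'clock': 0.0, 'joint_positions': array([ 1.1408159 ,  0.41187145, -0.01273581,  1.59702759,  0.0055846 ,
        1.13427353, -0.08217052]), 'dq': array([-0.00097435, -0.00071635,  0.00041979,  0.00034818, -0.00144031,
       -0.00047127,  0.00252914]), 'joint_efforts': array([ 5.22174068e-04, -5.87968647e+01,  6.41863961e-01, -2.91078633e+01,
       -5.38088218e-02,  1.81318709e-02,  1.49582715e-04]), 'tool_pos': array([ 221.01822909, -584.09136743,  221.83339445]), 'tcp_rot': array([-2.58424365e+00,  1.78499911e+00,  2.06933369e-03]), 'force': array([-0.17989508, -0.7027009 ,  0.78215209]), 'torque': array([ 0.00141126, -0.0370141 ,  0.01514857]), 'grip_width': 88.3176748987276}
{'mtx': array([[358.41858425,   0.        , 257.31178741],
       [  0.        , 358.41858425, 189.94675215],
       [  0.        ,   0.        ,   1.        ]]), 'cam_to_world': array([[-9.70910364e-01,  1.34698332e-01, -1.97963189e-01,
         3.39300451e+02],
       [-2.39335427e-01, -5.21130530e-01,  8.19232277e-01,
         9.80635775e+02],
       [ 7.18455954e-03,  8.42780713e-01,  5.38209115e-01,
         8.24757159e+02],
       [ 0.00000000e+00,  0.00000000e+00,  0.00000000e+00,
         1.00000000e+00]])}
{'mtx': array([[471.79008712,   0.        , 262.90471818],
       [  0.        , 471.79008712, 189.07278835],
       [  0.        ,   0.        ,   1.        ]]), 'cam_to_world': array([[-8.47265615e-03,  9.96774951e-01, -7.97991879e-02,
         4.64601270e+02],
       [-9.99723928e-01, -1.01925583e-02, -2.11702621e-02,
        -3.70800587e+01],
       [-2.19153448e-02,  7.95977892e-02,  9.96586128e-01,
         1.60229438e+03],
       [ 0.00000000e+00,  0.00000000e+00,  0.00000000e+00,
         1.00000000e+00]])}
```

View pics/side0.png

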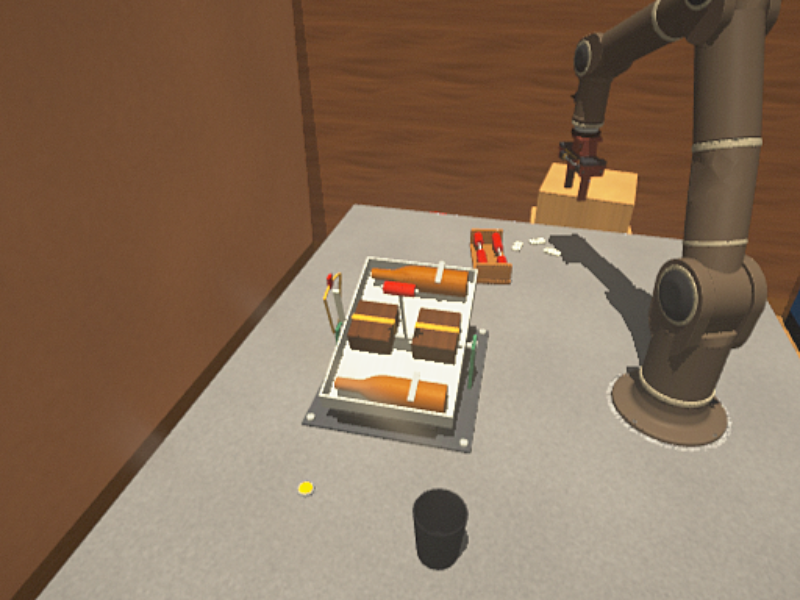

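View pics/top0.png

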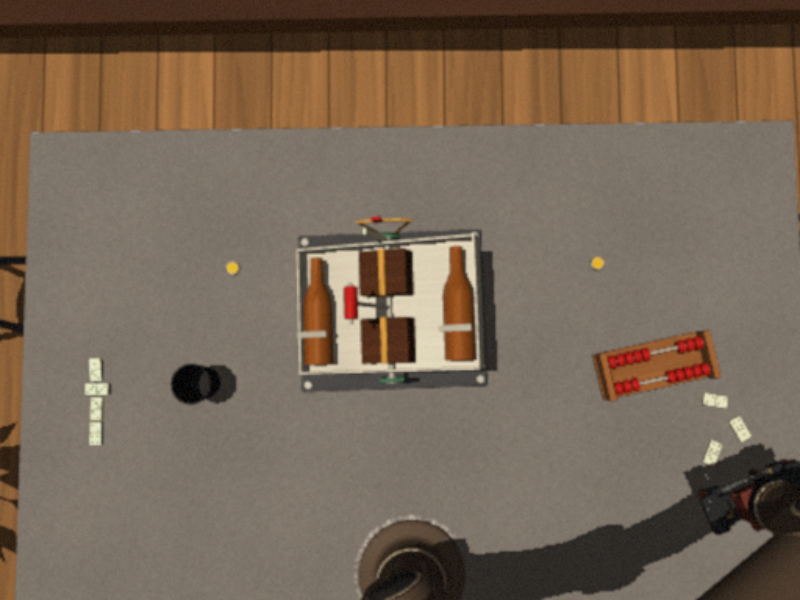

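Side view: bin with red sleeve at about (400,289), pointer and red tab at (333,285), near the +x end. Top view: plate bolts at (305,242), (308,385), (481,380) and (477,235), sleeve at (350,302), tab at (376,219). So the axle runs roughly along world +x.

```bash
cat > h.py <<'E'
import numpy as np, cv2
from scipy.optimize import minimize_scalar
def world(d,c,uv=None):
    K=c["mtx"];T=c["cam_to_world"]
    v,u=np.indices(d.shape); z=d
    P=np.stack([(u-K[0,2])/K[0,0]*z,-(v-K[1,2])/K[1,1]*z,-z],-1)
    return P@T[:3,:3].T+T[:3,3]
def proj(P,c):
    K=c["mtx"];T=c["cam_to_world"]; q=(P-T[:3,3])@T[:3,:3]; z=-q[:,2]
    return K[0,2]+K[0,0]*q[:,0]/z, K[1,2]-K[1,1]*q[:,1]/z, z
E
python3 - <<'E'
from h import *
for n in("side","top"):
    c=np.load(f"pics/{n}0.npz"); p=c["p"].astype(int); d=c["d"]; W=world(d,c)
    print(n,"zero frac",(d==0).mean())
    if n=="top":
        for b in [(305,242),(308,385),(481,380),(477,235)]:
            u,v=[int(round(k/1.5625)) for k in b]
            sub=p[v-4:v+5,u-4:u+5].sum(-1); m=sub>sub.min()+.6*(sub.max()-sub.min()); vv,uu=np.nonzero(m)
            U,V=uu.mean()+u-4,vv.mean()+v-4
            K=c["mtx"];T=c["cam_to_world"]; r=T[:3,:3]@np.array([(U-K[0,2])/K[0,0],-(V-K[1,2])/K[1,1],-1])
            print("bolt",(U,V),T[:3,3]+r*(10-T[2,3])/r[2],W[v,u])
    red=((p[...,0]>120)&(p[...,1]<50)&(p[...,2]<60)).astype(np.uint8)
    N,L,S,C=cv2.connectedComponentsWithStats(red)
    for i in range(1,N):
        if S[i,4]>4: m=(L==i)&(d>0); print(S[i],C[i],np.median(W[m],0),W[m].min(0),W[m].max(0))
a=[]
for n,(x,y,w,h) in {"side":(310,255,70,95),"top":(345,205,80,45)}.items():
    im=cv2.imread(f"pics/{n}0.png"); 
    a.append(cv2.resize(im[y:y+h,x:x+w],(400,int(h*400/w)),interpolation=cv2.INTER_NEAREST))
H=max(k.shape[0] for k in a); cv2.imwrite("pics/c1.png",np.hstack([np.pad(k,((0,H-k.shape[0]),(0,0),(0,0))) for k in a]))
E
```

```text
side zero frac 0.004231770833333333
[315 149   6  12  41] [317.51219512 154.17073171] [ 421.2174812  -557.94798337   57.21750807] [ 406.2814877  -618.68644146   42.09507661] [ 437.12321001 -533.42501244   63.54082676]
[304 150   5   7  25] [305.68 152.64] [ 478.6839365  -569.53414855   55.19566834] [ 465.39284102 -611.01559539   15.5435691 ] [ 490.33115757 -558.60357706   62.09860598]
[305 160   6   7  27] [307.33333333 163.03703704] [ 456.94612591 -465.74632144   57.7590008 ] [ 441.80939654 -488.95781112   47.84260474] [ 470.37210202 -431.39485993   62.43090379]
[318 164   6   4  18] [320.27777778 165.77777778] [ 398.16596355 -452.89267318   57.48288338] [ 384.60940394 -468.44835481   47.54976636] [ 408.12446453 -437.28825673   61.1572948 ]
[210 176   2   3   5] [210.4 176.8] [717.26120571  59.2609578  244.37180532] [713.84690715  55.69126518 240.50304118] [718.66492599  60.34310843 245.92723181]
top zero frac 0.003941853841145833
bolt (np.float64(194.7), np.float64(156.3)) [706.80039268 228.85040268  10.        ] [710.09660732 226.57542268  17.57427486]
bolt (np.float64(196.5), np.
[... 738 characters left out ...]
9  94] [441.39361702 219.90425532] [ 481.9011872  -582.43260533   56.8914155 ] [ 468.9984853  -609.68256294   42.48867337] [ 494.96420227 -556.97066402   64.18433194]
[389 223  27  12 163] [402.17791411 228.57055215] [ 454.16515403 -454.84195237   56.37702876] [ 437.7448219  -506.01521542   10.02425022] [ 473.10053825 -412.14897342   64.14422987]
[427 233  28  12 175] [440.21142857 238.17142857] [ 423.71337978 -575.82031852   55.65197591] [ 404.38794699 -626.97950584   11.05522358] [ 439.61114338 -534.44997957   65.79451288]
[394 242  15  11 100] [400.92 246.93] [ 395.83360812 -448.98765416   55.47029776] [ 380.19419395 -481.63835783   12.37513586] [ 410.23700379 -426.36907415   64.23343232]
```

View pics/c1.png

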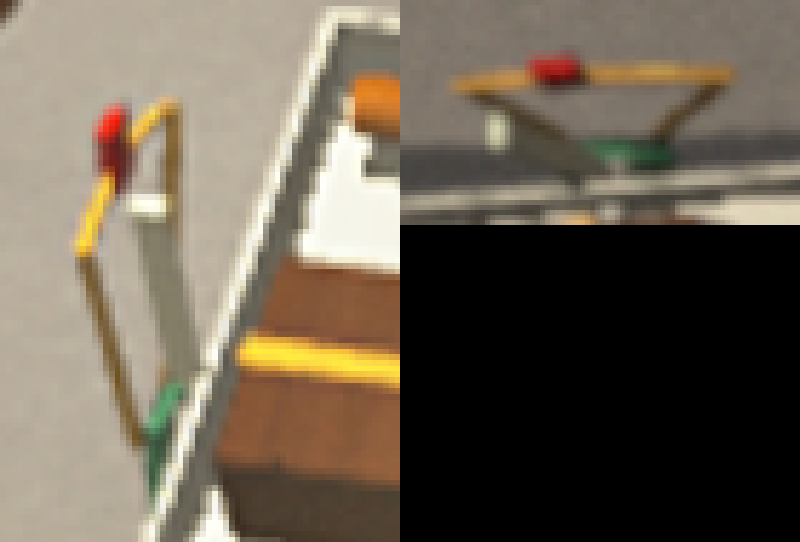

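Crop: the tab is the red block at (113,140) left and (556,70) right, on the brass arc. The white pointer tip is at (150,205) left and (498,130) right. I'll build a depth-registration tilt estimator and work out the approach.

```bash
cat >> h.py <<'E'
C0=np.array([560.2,40.8,105.]); YAW=.0297
R0=np.array([[np.cos(YAW),-np.sin(YAW),0],[np.sin(YAW),np.cos(YAW),0],[0,0,1]])
loc=lambda W:(W-C0)@R0
glob=lambda L:L@R0.T+C0
def rx(a): c,s=np.cos(a),np.sin(a); return np.array([[1,0,0],[0,c,-s],[0,s,c]])
REF={}
for n in("side","top"):
    c=np.load(f"pics/{n}0.npz"); d=c["d"]; L=loc(world(d,c))@rx(-.3)  # bin coords: rx(-th)L ; th=-.3
    L=L@rx(0) if 0 else L
    m=(d>0)&(abs(L[...,0])<133)&(abs(L[...,1])<195)&(L[...,2]>-6)&(L[...,2]<60)
    m&=~((abs(L[...,0])<36)&(abs(L[...,1])<75))
    REF[n]=(L[m],{k:c[k] for k in("mtx","cam_to_world")})
def tilt(n,d,lo=-.36,hi=.4):
    P,c=REF[n]
    def cost(t):
        u,v,z=proj(glob(P@rx(t).T),c); u=np.rint(u).astype(int);v=np.rint(v).astype(int)
        ok=(u>=0)&(u<512)&(v>=0)&(v<384); D=d[v[ok],u[ok]]; e=(D-z[ok])[D>0]
        return np.minimum(e*e,400).mean()  # clipped squares
    g=np.arange(lo,hi,.02); b=g[np.argmin([cost(t) for t in g])]
    g=np.arange(b-.03,b+.03,.0025); y=[cost(t) for t in g]; i=np.clip(np.argmin(y),4,len(g)-5)
    q=np.polyfit(g[i-4:i+5]-g[i],y[i-4:i+5],2); return g[i]-q[1]/2/q[0], min(y)
E
python3 - <<'E'
import h; from h import *
from station import viewer,state
for n in("side","top"):
    print(n,len(REF[n][0]), REF[n][0][:,1:].min(0),REF[n][0][:,1:].max(0))
    for k in range(3):
        p,d=viewer.snapshot(n); print(tilt(n,d))
c=REF["top"][1]
def col(x,r,t,cam): return [float(k[0]) for k in proj(glob(np.array([[x,-r*np.sin(t),r*np.cos(t)]])),REF[cam][1])]
for t in(-.12,-.09,-.06,0): print("tab",t,col(158,140,t,"top"),col(158,125,t,"top"),col(158,140,t,"side"),col(158,125,t,"side"))
print("ptr -.3",col(138,125,-.3,"top"),col(138,125,-.3,"side"))
s=state(); R=cv2.Rodrigues(s["tcp_rot"])[0]
tgt=glob(np.array([-16,60,163.+130-19])); dw=tgt-s["tool_pos"]; print(tgt,R.T@dw, s["clock"])
for i in range(2): pass
a=np.arctan2(R[1,0],R[0,0]); print("wz",a-(YAW-np.pi/2))
E
```

```text
side 5415 [-194.91759055   -5.99925267] [187.40059338  59.2057051 ]
(np.float64(-0.29875269196107423), np.float64(10.632927354268476))
(np.float64(-0.29970358494698274), np.float64(10.296815462922769))
(np.float64(-0.2997461244630567), np.float64(10.659372703720248))
top 6339 [-191.98952032   -5.99573244] [193.89331946  59.98994382]
(np.float64(-0.2994562134916114), np.float64(20.802228575878555))
(np.float64(-0.2984578311001372), np.float64(21.468404009843074))
(np.float64(-0.2987872712834946), np.float64(21.247601127426673))
tab -0.12 [238.32937972232872, 140.01159229540562, 1375.9585208870933] [239.31030797096324, 140.91182924553672, 1390.766067484919] [209.61185280473597, 177.3356341936899, 1139.8442947404933] [210.0904116091081, 181.05982823585322, 1149.3403635800735]
tab -0.09 [239.74809694300814, 139.92412530835415, 1375.4413643886826] [240.56380386171296, 140.8348675824603, 1390.304320611338] [210.0222587199556, 176.56726130789656, 1143.0521310728075] [210.4527451497822, 180.3699729665798, 1152.2045031624968]
tab -0.06 [241.1746799561812, 139.84433499897466, 1375.0490473591606] [241.8240855328769, 140.7646196987156, 1389.954037549265] [210.43397452807343, 175.83534415460613, 1146.3368415648538] [210.8164549935915, 179.71179949112627, 1155.137280387538]
tab 0 [244.04476534221598, 139.70817396215966, 1374.6402312773428] [244.3592649099399, 140.64459692268775, 1389.589023190499] [211.2594976705598, 174.4827702177786, 1153.1249944358774] [211.5464084292907, 178.49230723456796, 1161.1981311652378]
ptr -.3 [232.23289658548848, 148.19469784757027, 1394.239198238862] [214.01666263652427, 186.5753662307544, 1130.2656819344663]
[542.42531817 100.2984091  379.        ] [-526.76066678 -542.82917716 -156.35637555] 0.4
wz 0.3321092077570549
```

Request:
{"op": "move_arm", "data": {
  "motion": [
    {"dz": -0.03},
    {"dx": -0.01,"dy": -0.01,"dz": -0.06,"wz": 0.03},
    {"dx": -0.03,"dy": -0.03,"dz": -0.09,"wz": 0.06},
    {"dx": -0.055,"dy": -0.055,"dz": -0.11,"wz": 0.1},
    {"dx": -0.08,"dy": -0.08,"dz": -0.13,"wz": 0.14},
    {"dx": -0.105,"dy": -0.105,"dz": -0.15,"wz": 0.18},
    {"dx": -0.13,"dy": -0.13,"dz": -0.156,"wz": 0.22},
    {"dx": -0.155,"dy": -0.155,"dz": -0.156,"wz": 0.26},
    {"dx": -0.18,"dy": -0.18,"dz": -0.156,"wz": 0.3},
    {"dx": -0.205,"dy": -0.205,"dz": -0.156,"wz": 0.332},
    {"dx": -0.23,"dy": -0.23,"dz": -0.156,"wz": 0.332},
    {"dx": -0.25,"dy": -0.25,"dz": -0.156,"wz": 0.332}
  ]
}}

```text
schema error: expected keys dx, dy, dz, wx, wy, wz, grip
```

```bash
cat > rel.py <<'E'
import sys; from h import *
from station import state
# python rel.py x y z : local TCP target(mm, axle frame) -> tool shift
s=state(); R=cv2.Rodrigues(s["tcp_rot"])[0]; t=glob(np.array([float(k) for k in sys.argv[1:4]]))
yaw=np.arctan2(R[1,0],R[0,0])
print("clock",s["clock"],"local now",loc(s["tool_pos"]).round(1),"shift",(R.T@(t-s["tool_pos"])).round(1),"wz",round(yaw-(YAW-np.pi/2),4),"tilt",R[2].round(4),"F",s["force"].round(2),"w",round(s["grip_width"],1),"q",s["joint_positions"].round(2))
E
python3 rel.py -16 60 274
```

```text
clock 0.4 local now [-357.4 -614.9  117.5] shift [-526.8 -542.8 -156.4] wz 0.3321 tilt [-3.e-04  0.e+00 -1.e+00] F [ 0.18  0.37 -0.48] w 87.8 q [ 1.14  0.41 -0.01  1.6   0.01  1.13 -0.08]
```

Request:
{"op": "move_arm", "data": {
  "motion": [
    {"dx": 0,"dy": 0,"dz": -0.03,"wx": 0,"wy": 0,"wz": 0,"grip": 0.087},
    {"dx": -0.01,"dy": -0.01,"dz": -0.06,"wx": 0,"wy": 0,"wz": 0.03,"grip": 0.087},
    {"dx": -0.03,"dy": -0.03,"dz": -0.09,"wx": 0,"wy": 0,"wz": 0.06,"grip": 0.087},
    {"dx": -0.055,"dy": -0.055,"dz": -0.11,"wx": 0,"wy": 0,"wz": 0.1,"grip": 0.087},
    {"dx": -0.08,"dy": -0.08,"dz": -0.13,"wx": 0,"wy": 0,"wz": 0.14,"grip": 0.087},
    {"dx": -0.105,"dy": -0.105,"dz": -0.15,"wx": 0,"wy": 0,"wz": 0.18,"grip": 0.087},
    {"dx": -0.13,"dy": -0.13,"dz": -0.156,"wx": 0,"wy": 0,"wz": 0.22,"grip": 0.087},
    {"dx": -0.155,"dy": -0.155,"dz": -0.156,"wx": 0,"wy": 0,"wz": 0.26,"grip": 0.087},
    {"dx": -0.18,"dy": -0.18,"dz": -0.156,"wx": 0,"wy": 0,"wz": 0.3,"grip": 0.087},
    {"dx": -0.205,"dy": -0.205,"dz": -0.156,"wx": 0,"wy": 0,"wz": 0.332,"grip": 0.087},
    {"dx": -0.23,"dy": -0.23,"dz": -0.156,"wx": 0,"wy": 0,"wz": 0.332,"grip": 0.087},
    {"dx": -0.25,"dy": -0.25,"dz": -0.156,"wx": 0,"wy": 0,"wz": 0.332,"grip": 0.087}
  ]
}}

```text
clock: 1.4
tool_pos: [367.4, -259.5, 379.0]
tcp_rot: [-2.256, 2.186, -0.001]
force: [-0.5, -0.3, 0.4]
grip_width: 86.8
```

```bash
python3 rel.py -16 60 274
```

```text
clock 1.4 local now [-201.7 -294.5  274. ] shift [-3.542e+02 -1.863e+02  1.000e-01] wz 0.0016 tilt [ 4.e-04 -8.e-04 -1.e+00] F [-0.49 -0.27  0.44] w 86.8 q [ 0.73  0.01 -0.22  1.73  0.    1.39 -1.03]
```

Request:
{"op": "move_arm", "data": {
  "motion": [
    {"dx": -0.02,"dy": -0.01,"dz": 0,"wx": 0,"wy": 0,"wz": 0,"grip": 0.087},
    {"dx": -0.05,"dy": -0.026,"dz": 0,"wx": 0,"wy": 0,"wz": 0,"grip": 0.087},
    {"dx": -0.085,"dy": -0.045,"dz": 0,"wx": 0,"wy": 0,"wz": 0,"grip": 0.087},
    {"dx": -0.12,"dy": -0.063,"dz": 0,"wx": 0,"wy": 0,"wz": 0,"grip": 0.087},
    {"dx": -0.155,"dy": -0.081,"dz": 0,"wx": 0,"wy": 0,"wz": 0,"grip": 0.087},
    {"dx": -0.19,"dy": -0.1,"dz": 0,"wx": 0,"wy": 0,"wz": 0,"grip": 0.087},
    {"dx": -0.225,"dy": -0.118,"dz": 0,"wx": 0,"wy": 0,"wz": 0,"grip": 0.087},
    {"dx": -0.26,"dy": -0.137,"dz": 0,"wx": 0,"wy": 0,"wz": 0,"grip": 0.087},
    {"dx": -0.295,"dy": -0.155,"dz": 0,"wx": 0,"wy": 0,"wz": 0,"grip": 0.087},
    {"dx": -0.325,"dy": -0.171,"dz": 0,"wx": 0,"wy": 0,"wz": 0,"grip": 0.087},
    {"dx": -0.345,"dy": -0.181,"dz": 0,"wx": 0,"wy": 0,"wz": 0,"grip": 0.087},
    {"dx": -0.354,"dy": -0.186,"dz": 0,"wx": 0,"wy": 0,"wz": 0,"grip": 0.087}
  ]
}}

```text
clock: 2.4
tool_pos: [542.2, 100.8, 378.3]
tcp_rot: [-2.258, 2.183, 0.002]
force: [-0.8, -0.4, -0.8]
grip_width: 87.1
```

```bash
python3 rel.py -16 60 147; python3 - <<'E'
from h import *
from station import viewer
a=[]
for n in("top","side"):
    p,d=viewer.snapshot(n); print(n,tilt(n,d))
    x,y=(150,110) if n=="top" else (190,110)
    a.append(cv2.resize(p[y:y+190,x:x+190,::-1],(400,400)))
cv2.imwrite("pics/c2.png",np.hstack(a))
E
```

```text
clock 2.4 local now [-16.2  60.5 273.3] shift [  0.7  -0.2 126.3] wz 0.0044 tilt [-1.6e-03  4.0e-04 -1.0e+00] F [-0.79 -0.42 -0.8 ] w 87.1 q [ 0.2   0.25 -0.59  1.5   0.13  1.43 -1.93]
top (np.float64(-0.2954898868311151), np.float64(157.4634724866112))
side (np.float64(-0.29983981652967573), np.float64(10.62046940995444))
```

View pics/c2.png

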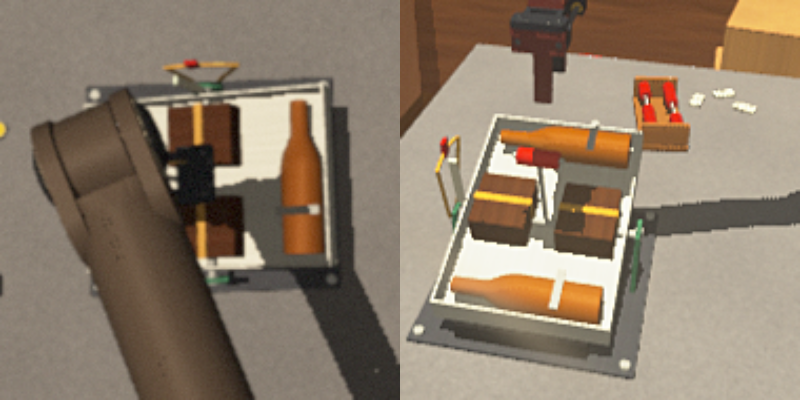

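Picture: the gripper hangs above the sleeve (540,157 right panel), and the side view of the bin is clear, so I'll use it for tilt (-0.300, correct). Descend and close.

Request:
{"op": "move_arm", "data": {
  "motion": [
    {"dx": 0,"dy": 0,"dz": 0.01,"wx": 0,"wy": 0,"wz": 0.004,"grip": 0.087},
    {"dx": 0,"dy": 0,"dz": 0.03,"wx": 0,"wy": 0,"wz": 0.004,"grip": 0.087},
    {"dx": 0,"dy": 0,"dz": 0.055,"wx": 0,"wy": 0,"wz": 0.004,"grip": 0.087},
    {"dx": 0,"dy": 0,"dz": 0.08,"wx": 0,"wy": 0,"wz": 0.004,"grip": 0.087},
    {"dx": 0,"dy": 0,"dz": 0.105,"wx": 0,"wy": 0,"wz": 0.004,"grip": 0.087},
    {"dx": 0,"dy": 0,"dz": 0.12,"wx": 0,"wy": 0,"wz": 0.004,"grip": 0.087},
    {"dx": 0,"dy": 0,"dz": 0.129,"wx": 0,"wy": 0,"wz": 0.004,"grip": 0.087},
    {"dx": 0,"dy": 0,"dz": 0.129,"wx": 0,"wy": 0,"wz": 0.004,"grip": 0.087},
    {"dx": 0,"dy": 0,"dz": 0.129,"wx": 0,"wy": 0,"wz": 0.004,"grip": 0.06},
    {"dx": 0,"dy": 0,"dz": 0.129,"wx": 0,"wy": 0,"wz": 0.004,"grip": 0.04},
    {"dx": 0,"dy": 0,"dz": 0.129,"wx": 0,"wy": 0,"wz": 0.004,"grip": 0.03},
    {"dx": 0,"dy": 0,"dz": 0.129,"wx": 0,"wy": 0,"wz": 0.004,"grip": 0.01}
  ]
}}

```text
clock: 3.5
tool_pos: [542.4, 97.2, 250.7]
tcp_rot: [-2.249, 2.192, -0.002]
force: [-1.1, -0.4, -0.6]
grip_width: 64.0
```

Request:
{"op": "move_arm", "data": {
  "motion": [
    {"dx": 0,"dy": 0,"dz": 0,"wx": 0,"wy": 0,"wz": 0,"grip": 0.01},
    {"dx": 0,"dy": 0,"dz": 0,"wx": 0,"wy": 0,"wz": 0,"grip": 0.01},
    {"dx": 0,"dy": 0,"dz": 0,"wx": 0,"wy": 0,"wz": 0,"grip": 0.01},
    {"dx": 0,"dy": 0,"dz": 0,"wx": 0,"wy": 0,"wz": 0,"grip": 0.01}
  ]
}}

```text
clock: 3.83
tool_pos: [541.9, 97.2, 249.7]
tcp_rot: [-2.25, 2.192, -0.0]
force: [-0.4, -0.2, 0.4]
grip_width: 37.1
```

```bash
python3 rel.py -16 60 144; python3 - <<'E'
from h import *
from station import viewer
a=[]
for n in("side",):
    p,d=viewer.snapshot(n); print(n,tilt(n,d))
cv2.imwrite("pics/c3.png",cv2.resize(p[130:270,195:335,::-1],(600,600)))
E
```

```text
clock 3.8333 local now [-16.6  56.9 144.7] shift [-3.1 -0.6  0.7] wz -0.0038 tilt [ 0.e+00 -1.e-04 -1.e+00] F [-0.37 -0.21  0.39] w 37.1 q [ 0.19  0.32 -0.58  1.71  0.19  1.16 -1.98]
side (np.float64(-0.3001341061348597), np.float64(34.318334752703386))
```

View pics/c3.png

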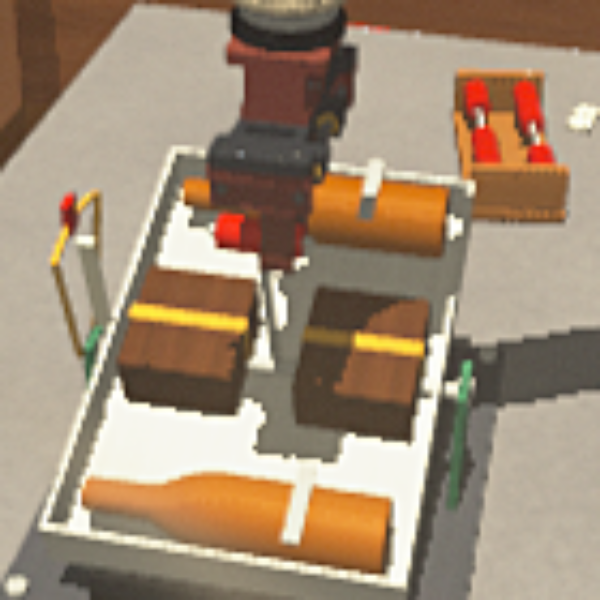

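Picture: the fingers straddle the robot-side half of the sleeve (sleeve visible at (230,232)) and are clear of the stalk. Still closing.

Request:
{"op": "move_arm", "data": {
  "motion": [
    {"dx": 0,"dy": 0,"dz": 0,"wx": 0,"wy": 0,"wz": 0,"grip": 0.01},
    {"dx": 0,"dy": 0,"dz": 0,"wx": 0,"wy": 0,"wz": 0,"grip": 0.01},
    {"dx": 0,"dy": 0,"dz": 0,"wx": 0,"wy": 0,"wz": 0,"grip": 0.01},
    {"dx": 0,"dy": 0,"dz": 0,"wx": 0,"wy": 0,"wz": 0,"grip": 0.01}
  ]
}}

```text
clock: 4.22
tool_pos: [541.9, 97.2, 249.6]
tcp_rot: [2.25, -2.193, -0.0]
force: [-0.5, 1.0, 0.5]
grip_width: 25.3
```

```bash
python3 rel.py -16 60 144; python3 - <<'E'
from h import *
from station import viewer
p,d=viewer.snapshot("side"); print(tilt("side",d))
L=loc(world(d,viewer.camera_params("side"))); q=p.astype(int)
m=(q[...,0]>110)&(q[...,1]<50)&(q[...,2]<60)&(d>0)&(L[...,2]>135)&(L[...,2]<190)&(abs(L[...,0])<60)
print(m.sum(),np.median(L[m],0),L[m].min(0),L[m].max(0))
E
```

```text
clock 4.2167 local now [-16.6  56.9 144.6] shift [-3.1 -0.6  0.6] wz -0.0039 tilt [-0.e+00  1.e-04 -1.e+00] F [-0.55  0.95  0.5 ] w 25.3 q [ 0.19  0.32 -0.58  1.71  0.19  1.16 -1.98]
(np.float64(-0.29988335008635986), np.float64(35.121545435720186))
32 [ 16.312513    65.11603519 165.40242791] [-29.65772325  58.32803869 154.36446503] [ 27.49909451  71.93481182 174.53111223]
```

```bash
cat > ctl.py <<'E'
# ctl.py snaps rows mode value : observe (3-snap EnKF), then plan. mode: ramp P | hold TH | low RATE | none
import sys, os, pickle; from h import *
from scipy.optimize import least_squares
from station import state, viewer
ns,nr,mode,val=int(sys.argv[1]),int(sys.argv[2]),sys.argv[3],float(sys.argv[4])
Y0,Z0,DT=56.9,163.6,1/60
D,c,f=.186,.14,.023
rng=np.random.default_rng(1)
if os.path.exists("st.pkl"): S=pickle.load(open("st.pkl","rb"))
else:
    n=4000; A=rng.normal(8,.9,n); K=rng.normal(4.65,.35,n); tb=rng.normal(0,.055,n)
    S=dict(E=np.stack([np.full(n,-.3),np.zeros(n),A,-A*tb,K]),y=Y0,plan=[],t=state()["clock"],log=[])
E=S["E"]; pp=lambda y:np.arcsin(-y/170)
def step(x,p,dp,dt,clamp=True):
    th,w,A,B,K=x
    w=w+dt*(A*th+B+K*(p-th)+D*(dp-w)-c*w-f*np.tanh(w/.004)); th=th+dt*w
    if clamp:
        hit=th<=-.3; th=np.where(hit,-.3,th); w=np.where(hit&(w<0),0,w)
    return np.array([th,w,A,B,K])
def adv(E,p0,p1,T):
    m=max(1,round(T/DT)); h=T/m
    for i in range(m):
        E=step(E,p0+(p1-p0)*(i+.5)/m,(p1-p0)/T,h)
    free=E[0]>-.2999
    E[1]+=free*rng.normal(0,.015*np.sqrt(T),E.shape[1]); E[3]+=rng.normal(0,.03*np.sqrt(T),E.shape[1])
    return E
s=state(); 
for y in S["plan"]:
    E=adv(E,pp(S["y"]),pp(y),1/12); S["y"]=y
dtc=s["clock"]-S["t"]-len(S["plan"])/12
if abs(dtc)>.02: print("CLOCK MISMATCH",dtc)
p=pp(S["y"]); pred=E[0].mean()
ms=[]
for i in range(ns):
    _,d=viewer.snapshot("side"); m,cst=tilt("side",d); ms.append(m)
    r=.0015; X=E-E.mean(1,keepdims=True); n=E.shape[1]
    G=X@X[0]/(n-1); G=G/(G[0]+r*r)
    E=E+np.outer(G,m+rng.normal(0,r,n)-E[0]); E[0]=np.maximum(E[0],-.3)
    E=adv(E,p,p,.05)
s=state(); L=loc(s["tool_pos"]); mu=E.mean(1); sd=E.std(1)
print("t %.2f pred %.4f meas %s cost %.0f | tool y %.1f z+19 %.1f (led %.1f) p %.3f F %s w %.1f"%(s["clock"],pred,np.round(ms,4),cst,L[1],L[2]+19,S["y"],p,s["force"].round(1),s["grip_width"]))
print("est",mu.round(3),"sd",sd.round(3),"thb %.3f"%(-mu[3]/mu[2]))
S.update(E=E,t=s["clock"]); S["log"]+=[(s["clock"],*ms)]
H=30; dt=1/12
if mode=="ramp": P=np.linspace(p,val,nr+1)[1:]
elif mode in("hold","low"):
    if mode=="hold": ref=np.full(H,val)
    else: ref=np.maximum(mu[0]+val*(np.arange(H)+1)*dt,-.297)
    rw=np.gradient(ref,dt) if mode=="low" else np.zeros(H)
    def sim(P):
        x=mu.copy(); q=p; o=[]
        for v in P:
            for i in range(3): x=step(x,q+(v-q)*(i+.5)/3,(v-q)/dt,dt/3,False)
            q=v; o.append(x[:2])
        return np.array(o)
    def res(P):
        o=sim(P); return np.r_[(o[:,0]-ref)*10,(o[:,1]-rw)*4,np.diff(np.r_[p,P])*1.5,np.maximum(abs(P)-.8,0)*50]
    P=least_squares(res,np.full(H,p)).x; print("path",sim(P)[:nr,0].round(3),"w",sim(P)[nr-1,1].round(3))
    P=P[:nr]
else: P=[]
dx=[round(S["y"]+170*np.sin(v)) for v in P]
ys=[S["y"]-k for k in dx]
z=lambda y:np.sqrt(170**2-y*y)
print("rows dx,dz mm:",[(k,-round(float(z(y)-z(S["y"])))) for k,y in zip(dx,ys)])
S["plan"]=ys; pickle.dump(S,open("st.pkl","wb"))
E
rm -f st.pkl; python3 ctl.py 1 8 ramp -0.05
```

```text
t 4.32 pred -0.3000 meas [-0.3003] cost 34 | tool y 56.9 z+19 163.6 (led 56.9) p -0.341 F [ 0.5 -0.5  0.3] w 25.5
est [-3.000e-01  0.000e+00  7.991e+00  4.000e-03  4.646e+00] sd [0.    0.    0.903 0.438 0.347] thb -0.000
rows dx,dz mm: [(6, -2), (12, -4), (18, -5), (24, -7), (30, -8), (36, -9), (42, -9), (48, -10)]
```

Request:
{"op": "move_arm", "data": {
  "motion": [
    {"dx": 0.006,"dy": 0,"dz": -0.002,"wx": 0,"wy": 0,"wz": 0,"grip": 0.01},
    {"dx": 0.012,"dy": 0,"dz": -0.004,"wx": 0,"wy": 0,"wz": 0,"grip": 0.01},
    {"dx": 0.018,"dy": 0,"dz": -0.005,"wx": 0,"wy": 0,"wz": 0,"grip": 0.01},
    {"dx": 0.024,"dy": 0,"dz": -0.007,"wx": 0,"wy": 0,"wz": 0,"grip": 0.01},
    {"dx": 0.03,"dy": 0,"dz": -0.008,"wx": 0,"wy": 0,"wz": 0,"grip": 0.01},
    {"dx": 0.036,"dy": 0,"dz": -0.009,"wx": 0,"wy": 0,"wz": 0,"grip": 0.01},
    {"dx": 0.042,"dy": 0,"dz": -0.009,"wx": 0,"wy": 0,"wz": 0,"grip": 0.01},
    {"dx": 0.048,"dy": 0,"dz": -0.01,"wx": 0,"wy": 0,"wz": 0,"grip": 0.01}
  ]
}}

```text
clock: 4.98
tool_pos: [543.2, 48.7, 260.1]
tcp_rot: [-2.25, 2.192, -0.0]
force: [0.7, -0.3, -0.1]
grip_width: 25.3
```

```bash
python3 - <<'E'
s=open("ctl.py").read()
s=s.replace('print("rows','S.setdefault("z",170*np.cos(.341)+10)\ndz=[-round(float(z(y)-S["z"])) for y in ys]\nprint("rows').replace('[(k,-round(float(z(y)-z(S["y"])))) for k,y in zip(dx,ys)]','list(zip(dx,dz))')
s=s.replace('S["plan"]=ys;','S["z"]-=(dz or [0])[-1]; S["plan"]=ys;')
open("ctl.py","w").write(s)
E
python3 ctl.py 1 12 ramp 0.08
```

```text
t 5.03 pred -0.3000 meas [-0.3] cost 28 | tool y 6.8 z+19 174.1 (led 8.9) p -0.052 F [-2.3 -1.   6.4] w 25.2
est [-3.000e-01  0.000e+00  7.991e+00  3.000e-03  4.646e+00] sd [0.    0.003 0.903 0.439 0.347] thb -0.000
rows dx,dz mm: [(2, 0), (4, 0), (6, 0), (7, 0), (9, 0), (11, 0), (13, 0), (15, 0), (17, 0), (19, 1), (21, 1), (22, 1)]
```

Request:
{"op": "move_arm", "data": {
  "motion": [
    {"dx": 0.002,"dy": 0,"dz": 0,"wx": 0,"wy": 0,"wz": 0,"grip": 0.01},
    {"dx": 0.004,"dy": 0,"dz": 0,"wx": 0,"wy": 0,"wz": 0,"grip": 0.01},
    {"dx": 0.006,"dy": 0,"dz": 0,"wx": 0,"wy": 0,"wz": 0,"grip": 0.01},
    {"dx": 0.007,"dy": 0,"dz": 0,"wx": 0,"wy": 0,"wz": 0,"grip": 0.01},
    {"dx": 0.009,"dy": 0,"dz": 0,"wx": 0,"wy": 0,"wz": 0,"grip": 0.01},
    {"dx": 0.011,"dy": 0,"dz": 0,"wx": 0,"wy": 0,"wz": 0,"grip": 0.01},
    {"dx": 0.013,"dy": 0,"dz": 0,"wx": 0,"wy": 0,"wz": 0,"grip": 0.01},
    {"dx": 0.015,"dy": 0,"dz": 0,"wx": 0,"wy": 0,"wz": 0,"grip": 0.01},
    {"dx": 0.017,"dy": 0,"dz": 0,"wx": 0,"wy": 0,"wz": 0,"grip": 0.01},
    {"dx": 0.019,"dy": 0,"dz": 0.001,"wx": 0,"wy": 0,"wz": 0,"grip": 0.01},
    {"dx": 0.021,"dy": 0,"dz": 0.001,"wx": 0,"wy": 0,"wz": 0,"grip": 0.01},
    {"dx": 0.022,"dy": 0,"dz": 0.001,"wx": 0,"wy": 0,"wz": 0,"grip": 0.01}
  ]
}}

```text
clock: 6.03
tool_pos: [544.0, 27.1, 259.9]
tcp_rot: [-2.25, 2.192, -0.002]
force: [-3.6, -0.2, 11.2]
grip_width: 25.2
```

```bash
python3 ctl.py 2 9 ramp 0.16
```

```text
t 6.13 pred -0.2968 meas [-0.2999 -0.2997] cost 23 | tool y -13.2 z+19 173.9 (led -13.1) p 0.077 F [-3.9  0.2 11.7] w 25.4
est [-3.000e-01  1.000e-03  8.021e+00 -2.600e-02  4.638e+00] sd [0.001 0.013 0.889 0.412 0.344] thb 0.003
rows dx,dz mm: [(2, 0), (3, 0), (5, 0), (6, 0), (8, 1), (9, 1), (11, 1), (12, 1), (14, 1)]
```

Request:
{"op": "move_arm", "data": {
  "motion": [
    {"dx": 0.002,"dy": 0,"dz": 0,"wx": 0,"wy": 0,"wz": 0,"grip": 0.01},
    {"dx": 0.003,"dy": 0,"dz": 0,"wx": 0,"wy": 0,"wz": 0,"grip": 0.01},
    {"dx": 0.005,"dy": 0,"dz": 0,"wx": 0,"wy": 0,"wz": 0,"grip": 0.01},
    {"dx": 0.006,"dy": 0,"dz": 0,"wx": 0,"wy": 0,"wz": 0,"grip": 0.01},
    {"dx": 0.008,"dy": 0,"dz": 0,"wx": 0,"wy": 0,"wz": 0,"grip": 0.01},
    {"dx": 0.009,"dy": 0,"dz": 0,"wx": 0,"wy": 0,"wz": 0,"grip": 0.01},
    {"dx": 0.011,"dy": 0,"dz": 0,"wx": 0,"wy": 0,"wz": 0,"grip": 0.01},
    {"dx": 0.012,"dy": 0,"dz": 0,"wx": 0,"wy": 0,"wz": 0,"grip": 0.01},
    {"dx": 0.014,"dy": 0,"dz": 0,"wx": 0,"wy": 0,"wz": 0,"grip": 0.01}
  ]
}}

```text
clock: 6.88
tool_pos: [544.1, 13.3, 258.7]
tcp_rot: [-2.25, 2.192, -0.0]
force: [-0.8, 0.3, 1.8]
grip_width: 25.1
```

```bash
python3 ctl.py 2 9 ramp 0.24
```

```text
t 6.98 pred -0.2912 meas [-0.3003 -0.3006] cost 21 | tool y -27.5 z+19 172.6 (led -27.1) p 0.160 F [-1.2 -0.4  3.7] w 24.8
est [-3.000e-01  2.000e-03  8.155e+00 -1.360e-01  4.594e+00] sd [0.001 0.01  0.855 0.372 0.336] thb 0.017
rows dx,dz mm: [(1, 1), (3, 1), (4, 1), (6, 1), (7, 2), (9, 2), (10, 2), (12, 3), (13, 3)]
```

Request:
{"op": "move_arm", "data": {
  "motion": [
    {"dx": 0.001,"dy": 0,"dz": 0,"wx": 0,"wy": 0,"wz": 0,"grip": 0.01},
    {"dx": 0.003,"dy": 0,"dz": 0,"wx": 0,"wy": 0,"wz": 0,"grip": 0.01},
    {"dx": 0.004,"dy": 0,"dz": 0.001,"wx": 0,"wy": 0,"wz": 0,"grip": 0.01},
    {"dx": 0.006,"dy": 0,"dz": 0.001,"wx": 0,"wy": 0,"wz": 0,"grip": 0.01},
    {"dx": 0.007,"dy": 0,"dz": 0.001,"wx": 0,"wy": 0,"wz": 0,"grip": 0.01},
    {"dx": 0.009,"dy": 0,"dz": 0.002,"wx": 0,"wy": 0,"wz": 0,"grip": 0.01},
    {"dx": 0.01,"dy": 0,"dz": 0.002,"wx": 0,"wy": 0,"wz": 0,"grip": 0.01},
    {"dx": 0.012,"dy": 0,"dz": 0.002,"wx": 0,"wy": 0,"wz": 0,"grip": 0.01},
    {"dx": 0.013,"dy": 0,"dz": 0.003,"wx": 0,"wy": 0,"wz": 0,"grip": 0.01}
  ]
}}

```text
clock: 7.73
tool_pos: [544.6, -0.3, 256.0]
tcp_rot: [-2.25, 2.193, -0.001]
force: [-2.5, -1.7, 10.5]
grip_width: 25.5
```

```bash
python3 ctl.py 2 9 ramp 0.32
```

```text
t 7.83 pred -0.2886 meas [-0.2976 -0.2963] cost 22 | tool y -40.9 z+19 170.0 (led -40.1) p 0.238 F [-1.5 -0.5  6.5] w 25.6
est [-2.960e-01  7.000e-03  8.181e+00 -1.660e-01  4.578e+00] sd [0.002 0.028 0.833 0.333 0.326] thb 0.020
rows dx,dz mm: [(2, 1), (3, 1), (4, 1), (6, 2), (7, 2), (9, 2), (10, 3), (12, 3), (13, 4)]
```

```bash
python3 - <<'E'
import pickle; S=pickle.load(open("st.pkl","rb")); S["plan"]=[]; S["z"]+=4; pickle.dump(S,open("st.pkl","wb"))
E
sed -i 's/cst=tilt/cst=tilt/; s/^p=pp(S\["y"\]); pred/cst=0; p=pp(S["y"]); pred/' ctl.py; python3 ctl.py 0 6 hold -0.085
```

```text
t 7.83 pred -0.2963 meas [] cost 0 | tool y -40.9 z+19 170.0 (led -40.1) p 0.238 F [-1.5 -0.5  6.5] w 25.6
est [-2.960e-01  7.000e-03  8.181e+00 -1.660e-01  4.578e+00] sd [0.002 0.028 0.833 0.333 0.326] thb 0.020
path [-0.286 -0.261 -0.23  -0.202 -0.179 -0.16 ] w 0.203
rows dx,dz mm: [(82, 47), (62, 29), (13, 4), (-20, -4), (-31, -5), (-32, -5)]
```

Request:
{"op": "move_arm", "data": {
  "motion": [
    {"dx": 0.023,"dy": 0,"dz": 0.007,"wx": 0,"wy": 0,"wz": 0,"grip": 0.01},
    {"dx": 0.029,"dy": 0,"dz": 0.01,"wx": 0,"wy": 0,"wz": 0,"grip": 0.01},
    {"dx": 0.027,"dy": 0,"dz": 0.009,"wx": 0,"wy": 0,"wz": 0,"grip": 0.01},
    {"dx": 0.02,"dy": 0,"dz": 0.006,"wx": 0,"wy": 0,"wz": 0,"grip": 0.01},
    {"dx": 0.011,"dy": 0,"dz": 0.003,"wx": 0,"wy": 0,"wz": 0,"grip": 0.01},
    {"dx": 0.003,"dy": 0,"dz": 0.001,"wx": 0,"wy": 0,"wz": 0,"grip": 0.01}
  ]
}}

```text
clock: 8.33
tool_pos: [544.7, -3.1, 255.4]
tcp_rot: [2.248, -2.194, 0.002]
force: [-2.0, -1.8, 8.3]
grip_width: 25.1
```

```bash
WD=8 python3 ctl.py 2 6 hold -0.085
```

```text
t 8.43 pred -0.2219 meas [-0.1504 -0.1236] cost 42 | tool y -41.9 z+19 169.7 (led -43.1) p 0.256 F [-1.9 -1.3  8.2] w 25.7
est [-0.097  0.559  7.974  0.163  4.738] sd [0.002 0.022 0.803 0.273 0.308] thb -0.020
path [-0.054 -0.023 -0.005  0.002 -0.    -0.008] w -0.11
rows dx,dz mm: [(-71, -3), (-102, 5), (-108, 7), (-101, 4), (-88, 0), (-74, -3)]
```

```bash
python3 - <<'E'
s=open("ctl.py").read()
s=s.replace('np.maximum(abs(P)-.8,0)*50]','np.maximum(abs(P)-.8,0)*50,np.maximum(abs(np.diff(np.r_[p,P]))-.2,0)*200]')
s=s.replace('S["plan"]=ys; pickle','S["plan"]=ys; S["dz"]=(dz or [0])[-1]; pickle')
open("ctl.py","w").write(s)
import pickle; S=pickle.load(open("st.pkl","rb")); S["plan"]=[]; S["z"]+=-3; pickle.dump(S,open("st.pkl","wb"))
E
cp st.pkl st0.pkl
WD=6 python3 ctl.py 0 6 hold -0.085; cp st0.pkl st.pkl;WD=3 python3 ctl.py 0 6 hold -0.085;
```

```text
t 8.43 pred -0.0971 meas [] cost 0 | tool y -41.9 z+19 169.7 (led -43.1) p 0.256 F [-1.9 -1.3  8.2] w 25.7
est [-0.097  0.559  7.974  0.163  4.738] sd [0.002 0.022 0.803 0.273 0.308] thb -0.020
path [-0.05  -0.007  0.027  0.046  0.05   0.043] w -0.127
rows dx,dz mm: [(-34, -6), (-68, -4), (-101, 4), (-127, 16), (-123, 14), (-106, 6)]
t 8.43 pred -0.0971 meas [] cost 0 | tool y -41.9 z+19 169.7 (led -43.1) p 0.256 F [-1.9 -1.3  8.2] w 25.7
est [-0.097  0.559  7.974  0.163  4.738] sd [0.002 0.022 0.803 0.273 0.308] thb -0.020
path [-0.05  -0.007  0.027  0.046  0.047  0.035] w -0.184
rows dx,dz mm: [(-34, -6), (-68, -4), (-101, 4), (-131, 19), (-138, 23), (-109, 8)]
```

Request:
{"op": "move_arm", "data": {
  "motion": [
    {"dx": -0.034,"dy": 0,"dz": -0.006,"wx": 0,"wy": 0,"wz": 0,"grip": 0.01},
    {"dx": -0.068,"dy": 0,"dz": -0.004,"wx": 0,"wy": 0,"wz": 0,"grip": 0.01},
    {"dx": -0.101,"dy": 0,"dz": 0.004,"wx": 0,"wy": 0,"wz": 0,"grip": 0.01},
    {"dx": -0.12,"dy": 0,"dz": 0.012,"wx": 0,"wy": 0,"wz": 0,"grip": 0.01}
  ]
}}

```text
clock: 8.77
tool_pos: [540.9, 118.1, 240.3]
tcp_rot: [2.249, -2.19, 0.001]
force: [5.7, -6.7, -11.0]
grip_width: 25.4
```

```bash
cat > setplan.py <<'E'
# setplan.py lastdz dx... : overwrite the pending plan with the rows actually sent
import pickle,sys; S=pickle.load(open("st.pkl","rb")); a=[int(k) for k in sys.argv[1:]]
S["z"]+=S["dz"]-a[0]; S["dz"]=a[0]; S["plan"]=[S["y"]-k for k in a[1:]]; pickle.dump(S,open("st.pkl","wb"))
E
python3 setplan.py 12 -34 -68 -101 -120; WD=6 python3 ctl.py 2 5 hold -0.085
```

```text
t 8.87 pred 0.0498 meas [0.0496 0.0573] cost 82 | tool y 78.6 z+19 153.8 (led 76.9) p -0.469 F [ 3.3 -2.9 -2.8] w 25.3
est [0.059 0.008 7.941 0.182 4.671] sd [0.002 0.031 0.658 0.067 0.261] thb -0.023
path [0.053 0.042 0.028 0.014 0.001] w -0.153
rows dx,dz mm: [(20, -8), (39, -14), (55, -16), (66, -17), (73, -18)]
```

Request:
{"op": "move_arm", "data": {
  "motion": [
    {"dx": 0.02,"dy": 0,"dz": -0.008,"wx": 0,"wy": 0,"wz": 0,"grip": 0.01},
    {"dx": 0.039,"dy": 0,"dz": -0.014,"wx": 0,"wy": 0,"wz": 0,"grip": 0.01},
    {"dx": 0.055,"dy": 0,"dz": -0.016,"wx": 0,"wy": 0,"wz": 0,"grip": 0.01},
    {"dx": 0.066,"dy": 0,"dz": -0.017,"wx": 0,"wy": 0,"wz": 0,"grip": 0.01},
    {"dx": 0.073,"dy": 0,"dz": -0.018,"wx": 0,"wy": 0,"wz": 0,"grip": 0.01}
  ]
}}

```text
clock: 9.28
tool_pos: [543.2, 42.8, 260.4]
tcp_rot: [2.248, -2.194, -0.0]
force: [2.0, 0.5, -2.8]
grip_width: 25.5
```

```bash
WD=6 python3 ctl.py 2 5 hold -0.085
```

```text
t 9.38 pred 0.0025 meas [-0.0053 -0.0151] cost 57 | tool y 2.7 z+19 174.3 (led 3.9) p -0.023 F [-0.3 -0.5  0.2] w 25.5
est [-0.023 -0.167  7.94   0.162  4.728] sd [0.001 0.011 0.651 0.049 0.184] thb -0.020
path [-0.035 -0.045 -0.052 -0.057 -0.061] w -0.036
rows dx,dz mm: [(11, 0), (15, 1), (15, 1), (13, 0), (10, 0)]
```

Request:
{"op": "move_arm", "data": {
  "motion": [
    {"dx": 0.011,"dy": 0,"dz": 0,"wx": 0,"wy": 0,"wz": 0,"grip": 0.01},
    {"dx": 0.015,"dy": 0,"dz": 0.001,"wx": 0,"wy": 0,"wz": 0,"grip": 0.01},
    {"dx": 0.015,"dy": 0,"dz": 0.001,"wx": 0,"wy": 0,"wz": 0,"grip": 0.01},
    {"dx": 0.013,"dy": 0,"dz": 0,"wx": 0,"wy": 0,"wz": 0,"grip": 0.01},
    {"dx": 0.01,"dy": 0,"dz": 0,"wx": 0,"wy": 0,"wz": 0,"grip": 0.01}
  ]
}}

```text
clock: 9.8
tool_pos: [543.5, 34.1, 260.4]
tcp_rot: [2.25, -2.193, -0.0]
force: [0.0, 0.1, 0.8]
grip_width: 25.3
```

```bash
WD=6 python3 ctl.py 2 6 hold -0.085; python3 - <<'E'
from station import viewer; import cv2,numpy as np
p,d=viewer.snapshot("side"); cv2.imwrite("pics/c4.png",cv2.resize(p[160:215,195:250,::-1],(550,550),interpolation=cv2.INTER_NEAREST))
E
```

```text
t 9.90 pred -0.0612 meas [-0.0765 -0.0826] cost 52 | tool y -5.2 z+19 174.4 (led -6.1) p 0.036 F [ 0.   0.3 -0.5] w 25.3
est [-0.086 -0.086  7.659  0.081  4.556] sd [0.001 0.01  0.591 0.032 0.126] thb -0.011
path [-0.092 -0.096 -0.097 -0.097 -0.096 -0.094] w 0.02
rows dx,dz mm: [(10, 1), (13, 1), (12, 1), (9, 1), (7, 1), (5, 1)]
```

View pics/c4.png

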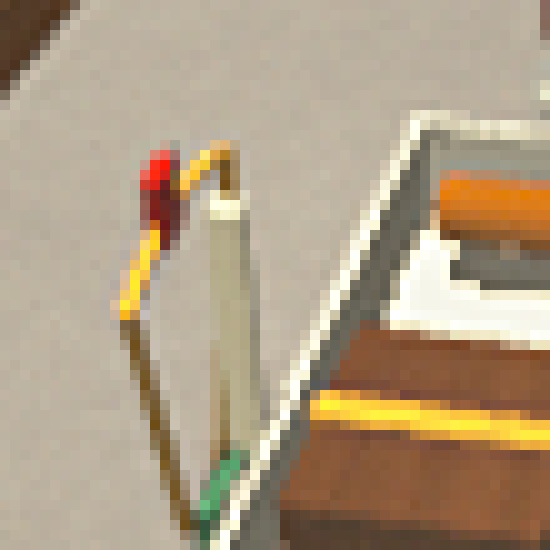

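Crop: the pointer tip at (228,205) stands next to the red tab, which spans rows 150–245. I'll account for the extra snapshot and continue.

```bash
python3 setplan.py 0; sed -i 's/if abs(dtc)>.02: print("CLOCK MISMATCH",dtc)/if dtc>.02: E=adv(E,pp(S["y"]),pp(S["y"]),dtc); print("extra",round(dtc,3))/' ctl.py; WD=6 python3 ctl.py 0 6 hold -0.085; python3 -c "
from h import *
for t in(-.088,-.3): print(t,proj(glob(np.array([[138,-125*np.sin(t),125*np.cos(t)]])),REF['side'][1]))"
```

```text
extra 0.05
t 9.95 pred -0.0902 meas [] cost 0 | tool y -5.5 z+19 174.4 (led -6.1) p 0.036 F [ 0.1  0.4 -0.5] w 25.2
est [-0.09  -0.085  7.659  0.081  4.556] sd [0.001 0.011 0.591 0.035 0.126] thb -0.011
path [-0.096 -0.1   -0.101 -0.1   -0.099 -0.097] w 0.024
rows dx,dz mm: [(10, 1), (14, 1), (13, 1), (10, 1), (7, 1), (5, 1)]
-0.088 (array([216.43482817]), array([181.03952053]), array([1148.92694987]))
-0.3 (array([214.01666264]), array([186.57536623]), array([1130.26568193]))
```

Request:
{"op": "move_arm", "data": {
  "motion": [
    {"dx": 0.01,"dy": 0,"dz": 0.001,"wx": 0,"wy": 0,"wz": 0,"grip": 0.01},
    {"dx": 0.014,"dy": 0,"dz": 0.001,"wx": 0,"wy": 0,"wz": 0,"grip": 0.01},
    {"dx": 0.013,"dy": 0,"dz": 0.001,"wx": 0,"wy": 0,"wz": 0,"grip": 0.01},
    {"dx": 0.01,"dy": 0,"dz": 0.001,"wx": 0,"wy": 0,"wz": 0,"grip": 0.01},
    {"dx": 0.007,"dy": 0,"dz": 0.001,"wx": 0,"wy": 0,"wz": 0,"grip": 0.01},
    {"dx": 0.005,"dy": 0,"dz": 0.001,"wx": 0,"wy": 0,"wz": 0,"grip": 0.01}
  ]
}}

```text
clock: 10.45
tool_pos: [543.7, 30.0, 260.2]
tcp_rot: [-2.25, 2.192, -0.0]
force: [-0.9, -0.1, 4.7]
grip_width: 25.2
```

```bash
WD=6 python3 ctl.py 2 6 hold -0.085
```

```text
t 10.55 pred -0.0982 meas [-0.1006 -0.0997] cost 49 | tool y -9.9 z+19 174.2 (led -11.1) p 0.065 F [-1.1 -0.4  4.7] w 25.1
est [-0.099  0.018  7.728  0.076  4.562] sd [0.002 0.011 0.452 0.039 0.122] thb -0.010
path [-0.097 -0.096 -0.095 -0.093 -0.092 -0.092] w 0.01
rows dx,dz mm: [(-1, 0), (-2, -1), (-2, -1), (-3, -1), (-3, -1), (-3, -1)]
```

Request:
{"op": "move_arm", "data": {
  "motion": [
    {"dx": -0.001,"dy": 0,"dz": 0,"wx": 0,"wy": 0,"wz": 0,"grip": 0.01},
    {"dx": -0.002,"dy": 0,"dz": 0,"wx": 0,"wy": 0,"wz": 0,"grip": 0.01},
    {"dx": -0.002,"dy": 0,"dz": -0.001,"wx": 0,"wy": 0,"wz": 0,"grip": 0.01},
    {"dx": -0.003,"dy": 0,"dz": -0.001,"wx": 0,"wy": 0,"wz": 0,"grip": 0.01},
    {"dx": -0.003,"dy": 0,"dz": -0.001,"wx": 0,"wy": 0,"wz": 0,"grip": 0.01},
    {"dx": -0.003,"dy": 0,"dz": -0.001,"wx": 0,"wy": 0,"wz": 0,"grip": 0.01}
  ]
}}

```text
clock: 11.05
tool_pos: [543.5, 32.4, 260.4]
tcp_rot: [2.25, -2.192, -0.0]
force: [0.1, -0.1, -1.5]
grip_width: 25.3
```

```bash
WD=6 python3 ctl.py 2 9 hold -0.085
```

```text
t 11.15 pred -0.0910 meas [-0.0969 -0.097 ] cost 49 | tool y -8.1 z+19 174.4 (led -8.1) p 0.048 F [ 2.   0.7 -1.2] w 25.5
est [-9.700e-02 -4.000e-03  7.729e+00  5.700e-02  4.590e+00] sd [0.001 0.007 0.453 0.048 0.114] thb -0.007
path [-0.097 -0.097 -0.096 -0.096 -0.094 -0.093 -0.092 -0.091 -0.09 ] w 0.01
rows dx,dz mm: [(2, 1), (4, 1), (4, 1), (3, 1), (2, 1), (2, 1), (1, 0), (1, 0), (1, 0)]
```

Request:
{"op": "move_arm", "data": {
  "motion": [
    {"dx": 0.002,"dy": 0,"dz": 0,"wx": 0,"wy": 0,"wz": 0,"grip": 0.01},
    {"dx": 0.004,"dy": 0,"dz": 0,"wx": 0,"wy": 0,"wz": 0,"grip": 0.01},
    {"dx": 0.004,"dy": 0,"dz": 0,"wx": 0,"wy": 0,"wz": 0,"grip": 0.01},
    {"dx": 0.003,"dy": 0,"dz": 0,"wx": 0,"wy": 0,"wz": 0,"grip": 0.01},
    {"dx": 0.002,"dy": 0,"dz": 0,"wx": 0,"wy": 0,"wz": 0,"grip": 0.01},
    {"dx": 0.002,"dy": 0,"dz": 0,"wx": 0,"wy": 0,"wz": 0,"grip": 0.01},
    {"dx": 0.001,"dy": 0,"dz": 0,"wx": 0,"wy": 0,"wz": 0,"grip": 0.01},
    {"dx": 0.001,"dy": 0,"dz": 0,"wx": 0,"wy": 0,"wz": 0,"grip": 0.01},
    {"dx": 0.001,"dy": 0,"dz": 0,"wx": 0,"wy": 0,"wz": 0,"grip": 0.01}
  ]
}}

```text
clock: 11.9
tool_pos: [543.5, 31.3, 260.5]
tcp_rot: [2.25, -2.192, -0.0]
force: [1.7, 0.2, -7.2]
grip_width: 24.8
```

```bash
WD=6 python3 ctl.py 2 9 hold -0.085
```

```text
t 12.00 pred -0.0892 meas [-0.0857 -0.0844] cost 51 | tool y -9.2 z+19 174.4 (led -9.1) p 0.054 F [ 2.9 -0.3 -7.1] w 24.9
est [-0.083  0.027  7.754  0.072  4.59 ] sd [0.001 0.011 0.443 0.033 0.114] thb -0.009
path [-0.081 -0.08  -0.08  -0.08  -0.08  -0.081 -0.082 -0.082 -0.083] w -0.006
rows dx,dz mm: [(-4, 0), (-5, 0), (-6, 0), (-5, 0), (-4, 0), (-4, 0), (-3, 0), (-3, 0), (-3, 0)]
```

Request:
{"op": "move_arm", "data": {
  "motion": [
    {"dx": -0.004,"dy": 0,"dz": 0,"wx": 0,"wy": 0,"wz": 0,"grip": 0.01},
    {"dx": -0.005,"dy": 0,"dz": 0,"wx": 0,"wy": 0,"wz": 0,"grip": 0.01},
    {"dx": -0.006,"dy": 0,"dz": 0,"wx": 0,"wy": 0,"wz": 0,"grip": 0.01},
    {"dx": -0.005,"dy": 0,"dz": 0,"wx": 0,"wy": 0,"wz": 0,"grip": 0.01},
    {"dx": -0.004,"dy": 0,"dz": 0,"wx": 0,"wy": 0,"wz": 0,"grip": 0.01},
    {"dx": -0.004,"dy": 0,"dz": 0,"wx": 0,"wy": 0,"wz": 0,"grip": 0.01},
    {"dx": -0.003,"dy": 0,"dz": 0,"wx": 0,"wy": 0,"wz": 0,"grip": 0.01},
    {"dx": -0.003,"dy": 0,"dz": 0,"wx": 0,"wy": 0,"wz": 0,"grip": 0.01},
    {"dx": -0.003,"dy": 0,"dz": 0,"wx": 0,"wy": 0,"wz": 0,"grip": 0.01}
  ]
}}

```text
clock: 12.75
tool_pos: [543.5, 34.0, 260.5]
tcp_rot: [2.249, -2.193, -0.0]
force: [1.4, 0.8, -8.1]
grip_width: 25.4
```

```bash
WD=6 python3 ctl.py 2 9 hold -0.085
```

```text
t 12.85 pred -0.0829 meas [-0.0729 -0.0731] cost 52 | tool y -6.2 z+19 174.5 (led -6.1) p 0.036 F [ 1.3 -0.4 -9.2] w 25.4
est [-0.072  0.008  7.795  0.09   4.61 ] sd [0.001 0.008 0.44  0.04  0.112] thb -0.012
path [-0.072 -0.072 -0.073 -0.074 -0.075 -0.076 -0.077 -0.078 -0.079] w -0.011
rows dx,dz mm: [(-3, 0), (-4, 0), (-4, 0), (-3, 0), (-2, 0), (-2, 0), (-1, 0), (-1, 0), (0, 0)]
```

Request:
{"op": "move_arm", "data": {
  "motion": [
    {"dx": -0.003,"dy": 0,"dz": 0,"wx": 0,"wy": 0,"wz": 0,"grip": 0.01},
    {"dx": -0.004,"dy": 0,"dz": 0.001,"wx": 0,"wy": 0,"wz": 0,"grip": 0.01},
    {"dx": -0.004,"dy": 0,"dz": 0.001,"wx": 0,"wy": 0,"wz": 0,"grip": 0.01},
    {"dx": -0.003,"dy": 0,"dz": 0.001,"wx": 0,"wy": 0,"wz": 0,"grip": 0.01},
    {"dx": -0.002,"dy": 0,"dz": 0.001,"wx": 0,"wy": 0,"wz": 0,"grip": 0.01},
    {"dx": -0.002,"dy": 0,"dz": 0.001,"wx": 0,"wy": 0,"wz": 0,"grip": 0.01},
    {"dx": -0.001,"dy": 0,"dz": 0.001,"wx": 0,"wy": 0,"wz": 0,"grip": 0.01},
    {"dx": -0.001,"dy": 0,"dz": 0.001,"wx": 0,"wy": 0,"wz": 0,"grip": 0.01},
    {"dx": 0,"dy": 0,"dz": 0.001,"wx": 0,"wy": 0,"wz": 0,"grip": 0.01}
  ]
}}

```text
clock: 13.6
tool_pos: [543.8, 34.3, 260.3]
tcp_rot: [-2.249, 2.192, -0.001]
force: [-2.9, 0.4, 5.5]
grip_width: 25.2
```

```bash
WD=6 python3 ctl.py 2 9 hold -0.085
```

```text
t 13.70 pred -0.0806 meas [-0.0881 -0.0887] cost 51 | tool y -6.3 z+19 174.3 (led -6.1) p 0.036 F [-4.  -0.9  5.5] w 25.3
est [-0.091 -0.034  7.786  0.062  4.613] sd [0.001 0.01  0.44  0.026 0.112] thb -0.008
path [-0.093 -0.094 -0.095 -0.094 -0.093 -0.092 -0.091 -0.09  -0.089] w 0.01
rows dx,dz mm: [(5, 1), (7, 1), (7, 1), (6, 1), (5, 1), (4, 1), (3, 0), (3, 0), (2, 0)]
```

Request:
{"op": "move_arm", "data": {
  "motion": [
    {"dx": 0.005,"dy": 0,"dz": 0,"wx": 0,"wy": 0,"wz": 0,"grip": 0.01},
    {"dx": 0.007,"dy": 0,"dz": 0,"wx": 0,"wy": 0,"wz": 0,"grip": 0.01},
    {"dx": 0.007,"dy": 0,"dz": 0,"wx": 0,"wy": 0,"wz": 0,"grip": 0.01},
    {"dx": 0.006,"dy": 0,"dz": 0,"wx": 0,"wy": 0,"wz": 0,"grip": 0.01},
    {"dx": 0.005,"dy": 0,"dz": 0,"wx": 0,"wy": 0,"wz": 0,"grip": 0.01},
    {"dx": 0.004,"dy": 0,"dz": 0,"wx": 0,"wy": 0,"wz": 0,"grip": 0.01},
    {"dx": 0.003,"dy": 0,"dz": 0,"wx": 0,"wy": 0,"wz": 0,"grip": 0.01},
    {"dx": 0.003,"dy": 0,"dz": 0,"wx": 0,"wy": 0,"wz": 0,"grip": 0.01},
    {"dx": 0.002,"dy": 0,"dz": 0,"wx": 0,"wy": 0,"wz": 0,"grip": 0.01}
  ]
}}

```text
clock: 14.45
tool_pos: [543.8, 31.8, 260.2]
tcp_rot: [-2.249, 2.193, -0.001]
force: [-2.5, 0.5, 7.8]
grip_width: 25.5
```

```bash
WD=6 python3 ctl.py 2 9 hold -0.085
```

```text
t 14.55 pred -0.0910 meas [-0.0789 -0.0763] cost 52 | tool y -8.2 z+19 174.3 (led -8.1) p 0.048 F [-2.5  0.6  7.4] w 25.5
est [-0.075  0.038  7.697  0.084  4.6  ] sd [0.001 0.007 0.433 0.036 0.111] thb -0.011
path [-0.072 -0.071 -0.071 -0.072 -0.073 -0.074 -0.076 -0.077 -0.079] w -0.014
rows dx,dz mm: [(-7, 0), (-9, 0), (-9, 0), (-8, 0), (-6, 0), (-5, 0), (-4, 0), (-3, 0), (-2, 0)]
```

Request:
{"op": "move_arm", "data": {
  "motion": [
    {"dx": -0.007,"dy": 0,"dz": 0,"wx": 0,"wy": 0,"wz": 0,"grip": 0.01},
    {"dx": -0.009,"dy": 0,"dz": 0,"wx": 0,"wy": 0,"wz": 0,"grip": 0.01},
    {"dx": -0.009,"dy": 0,"dz": 0,"wx": 0,"wy": 0,"wz": 0,"grip": 0.01},
    {"dx": -0.008,"dy": 0,"dz": 0,"wx": 0,"wy": 0,"wz": 0,"grip": 0.01},
    {"dx": -0.006,"dy": 0,"dz": 0,"wx": 0,"wy": 0,"wz": 0,"grip": 0.01},
    {"dx": -0.005,"dy": 0,"dz": 0,"wx": 0,"wy": 0,"wz": 0,"grip": 0.01},
    {"dx": -0.004,"dy": 0,"dz": 0,"wx": 0,"wy": 0,"wz": 0,"grip": 0.01},
    {"dx": -0.003,"dy": 0,"dz": 0,"wx": 0,"wy": 0,"wz": 0,"grip": 0.01},
    {"dx": -0.002,"dy": 0,"dz": 0,"wx": 0,"wy": 0,"wz": 0,"grip": 0.01}
  ]
}}

```text
clock: 15.3
tool_pos: [543.8, 34.0, 260.3]
tcp_rot: [-2.249, 2.193, -0.001]
force: [-3.5, 0.2, 6.8]
grip_width: 25.3
```

```bash
python3 - <<'E'
from station import viewer; import cv2,numpy as np
p,d=viewer.snapshot("top"); cv2.imwrite("pics/c5.png",cv2.resize(p[128:168,215:275,::-1],(720,480),interpolation=cv2.INTER_NEAREST))
E
WD=6 python3 ctl.py 2 9 hold -0.085
```

```text
extra 0.05
t 15.45 pred -0.0818 meas [-0.0757 -0.0764] cost 52 | tool y -6.4 z+19 174.3 (led -6.1) p 0.036 F [-3.5 -0.3  8. ] w 25.3
est [-7.600e-02 -3.000e-03  7.706e+00  1.050e-01  4.601e+00] sd [0.001 0.009 0.433 0.027 0.111] thb -0.014
path [-0.077 -0.077 -0.077 -0.078 -0.079 -0.079 -0.08  -0.081 -0.081] w -0.007
rows dx,dz mm: [(-2, 0), (-3, 0), (-3, 0), (-3, 0), (-2, 0), (-2, 0), (-2, 0), (-1, 0), (-1, 0)]
```

View pics/c5.png

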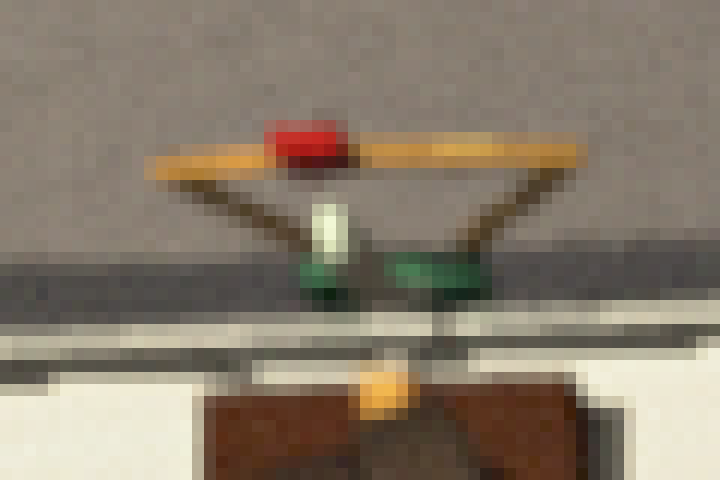

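Top crop: the pointer tip is at column 329 and the tab spans 265–350 (centre about 308). The pointer is inside the tab, and the tab angle is about -0.09. Holding on.

Request:
{"op": "move_arm", "data": {
  "motion": [
    {"dx": -0.002,"dy": 0,"dz": 0,"wx": 0,"wy": 0,"wz": 0,"grip": 0.01},
    {"dx": -0.003,"dy": 0,"dz": 0,"wx": 0,"wy": 0,"wz": 0,"grip": 0.01},
    {"dx": -0.003,"dy": 0,"dz": 0,"wx": 0,"wy": 0,"wz": 0,"grip": 0.01},
    {"dx": -0.003,"dy": 0,"dz": 0,"wx": 0,"wy": 0,"wz": 0,"grip": 0.01},
    {"dx": -0.002,"dy": 0,"dz": 0,"wx": 0,"wy": 0,"wz": 0,"grip": 0.01},
    {"dx": -0.002,"dy": 0,"dz": 0,"wx": 0,"wy": 0,"wz": 0,"grip": 0.01},
    {"dx": -0.002,"dy": 0,"dz": 0,"wx": 0,"wy": 0,"wz": 0,"grip": 0.01},
    {"dx": -0.001,"dy": 0,"dz": 0,"wx": 0,"wy": 0,"wz": 0,"grip": 0.01},
    {"dx": -0.001,"dy": 0,"dz": 0,"wx": 0,"wy": 0,"wz": 0,"grip": 0.01}
  ]
}}

```text
clock: 16.2
tool_pos: [543.8, 34.9, 260.3]
tcp_rot: [-2.249, 2.193, -0.001]
force: [-2.7, 0.4, 8.0]
grip_width: 25.6
```

```bash
WD=6 python3 ctl.py 2 12 hold -0.09
```

```text
t 16.30 pred -0.0848 meas [-0.0922 -0.0933] cost 50 | tool y -5.3 z+19 174.3 (led -5.1) p 0.030 F [-2.4  0.3  7.8] w 25.1
est [-0.095 -0.032  7.693  0.093  4.599] sd [0.001 0.01  0.432 0.034 0.111] thb -0.012
path [-0.097 -0.099 -0.099 -0.099 -0.098 -0.097 -0.096 -0.095 -0.094 -0.093
 -0.093 -0.092] w 0.005
rows dx,dz mm: [(5, 1), (7, 1), (7, 1), (6, 1), (5, 1), (4, 0), (3, 0), (3, 0), (3, 0), (2, 0), (2, 0), (2, 0)]
```

Sending 10 of these 12 rows, since row 12 equals row 10.

Request:
{"op": "move_arm", "data": {
  "motion": [
    {"dx": 0.005,"dy": 0,"dz": 0,"wx": 0,"wy": 0,"wz": 0,"grip": 0.01},
    {"dx": 0.007,"dy": 0,"dz": 0,"wx": 0,"wy": 0,"wz": 0,"grip": 0.01},
    {"dx": 0.007,"dy": 0,"dz": 0,"wx": 0,"wy": 0,"wz": 0,"grip": 0.01},
    {"dx": 0.006,"dy": 0,"dz": 0,"wx": 0,"wy": 0,"wz": 0,"grip": 0.01},
    {"dx": 0.005,"dy": 0,"dz": 0,"wx": 0,"wy": 0,"wz": 0,"grip": 0.01},
    {"dx": 0.004,"dy": 0,"dz": 0,"wx": 0,"wy": 0,"wz": 0,"grip": 0.01},
    {"dx": 0.003,"dy": 0,"dz": 0,"wx": 0,"wy": 0,"wz": 0,"grip": 0.01},
    {"dx": 0.003,"dy": 0,"dz": 0,"wx": 0,"wy": 0,"wz": 0,"grip": 0.01},
    {"dx": 0.003,"dy": 0,"dz": 0,"wx": 0,"wy": 0,"wz": 0,"grip": 0.01},
    {"dx": 0.002,"dy": 0,"dz": 0,"wx": 0,"wy": 0,"wz": 0,"grip": 0.01}
  ]
}}

```text
clock: 17.13
tool_pos: [543.8, 32.8, 260.3]
tcp_rot: [-2.249, 2.193, -0.001]
force: [-3.3, 0.0, 7.4]
grip_width: 25.7
```

```bash
python3 setplan.py 0 5 7 7 6 5 4 3 3 3 2; WD=6 python3 ctl.py 2 9 hold -0.09
```

```text
t 17.23 pred -0.0940 meas [-0.1009 -0.1014] cost 50 | tool y -7.2 z+19 174.3 (led -7.1) p 0.042 F [-2.3 -0.1  7.4] w 25.5
est [-0.102 -0.009  7.721  0.074  4.605] sd [0.002 0.01  0.428 0.033 0.11 ] thb -0.010
path [-0.102 -0.102 -0.102 -0.101 -0.1   -0.099 -0.098 -0.097 -0.096] w 0.011
rows dx,dz mm: [(3, 1), (5, 1), (5, 1), (4, 1), (4, 1), (3, 1), (2, 0), (2, 0), (2, 0)]
```

```bash
python3 setplan.py 0; WD=6 python3 ctl.py 0 8 low -0.09
```

```text
t 17.23 pred -0.1017 meas [] cost 0 | tool y -7.2 z+19 174.3 (led -7.1) p 0.042 F [-2.3 -0.1  7.4] w 25.5
est [-0.102 -0.009  7.721  0.074  4.605] sd [0.002 0.01  0.428 0.033 0.11 ] thb -0.010
path [-0.104 -0.107 -0.113 -0.121 -0.129 -0.138 -0.147 -0.156] w -0.107
rows dx,dz mm: [(-9, 0), (-11, 0), (-9, 0), (-6, 0), (-2, 0), (1, 0), (4, 1), (6, 1)]
```

Request:
{"op": "move_arm", "data": {
  "motion": [
    {"dx": -0.009,"dy": 0,"dz": 0,"wx": 0,"wy": 0,"wz": 0,"grip": 0.01},
    {"dx": -0.011,"dy": 0,"dz": 0,"wx": 0,"wy": 0,"wz": 0,"grip": 0.01},
    {"dx": -0.009,"dy": 0,"dz": 0,"wx": 0,"wy": 0,"wz": 0,"grip": 0.01},
    {"dx": -0.006,"dy": 0,"dz": 0,"wx": 0,"wy": 0,"wz": 0,"grip": 0.01},
    {"dx": -0.002,"dy": 0,"dz": 0,"wx": 0,"wy": 0,"wz": 0,"grip": 0.01},
    {"dx": 0.001,"dy": 0,"dz": 0,"wx": 0,"wy": 0,"wz": 0,"grip": 0.01},
    {"dx": 0.004,"dy": 0,"dz": 0,"wx": 0,"wy": 0,"wz": 0,"grip": 0.01},
    {"dx": 0.006,"dy": 0,"dz": 0,"wx": 0,"wy": 0,"wz": 0,"grip": 0.01}
  ]
}}

```text
clock: 17.9
tool_pos: [543.9, 26.6, 260.0]
tcp_rot: [-2.249, 2.193, -0.001]
force: [-2.6, 0.8, 5.3]
grip_width: 25.4
```

```bash
python3 setplan.py 0 -9 -11 -9 -6 -2 1 4 6; WD=6 python3 ctl.py 2 6 low -0.09
```

```text
t 18.00 pred -0.1581 meas [-0.1553 -0.1595] cost 40 | tool y -13.9 z+19 174.0 (led -13.1) p 0.077 F [-2.4 -0.4  6.2] w 25.5
est [-0.165 -0.106  7.689  0.078  4.6  ] sd [0.001 0.011 0.422 0.04  0.109] thb -0.010
path [-0.174 -0.182 -0.19  -0.198 -0.205 -0.212] w -0.087
rows dx,dz mm: [(3, 1), (4, 1), (5, 1), (5, 1), (6, 1), (6, 1)]
```

Request:
{"op": "move_arm", "data": {
  "motion": [
    {"dx": 0.003,"dy": 0,"dz": 0,"wx": 0,"wy": 0,"wz": 0,"grip": 0.01},
    {"dx": 0.004,"dy": 0,"dz": 0,"wx": 0,"wy": 0,"wz": 0,"grip": 0.01},
    {"dx": 0.005,"dy": 0,"dz": 0.001,"wx": 0,"wy": 0,"wz": 0,"grip": 0.01},
    {"dx": 0.005,"dy": 0,"dz": 0.001,"wx": 0,"wy": 0,"wz": 0,"grip": 0.01},
    {"dx": 0.006,"dy": 0,"dz": 0.001,"wx": 0,"wy": 0,"wz": 0,"grip": 0.01},
    {"dx": 0.006,"dy": 0,"dz": 0.001,"wx": 0,"wy": 0,"wz": 0,"grip": 0.01}
  ]
}}

```text
clock: 18.5
tool_pos: [544.2, 20.7, 259.5]
tcp_rot: [-2.249, 2.193, -0.002]
force: [-3.2, -0.6, 9.3]
grip_width: 25.3
```

```bash
WD=6 python3 ctl.py 2 6 low -0.075
```

```text
t 18.60 pred -0.2131 meas [-0.2103 -0.217 ] cost 33 | tool y -19.5 z+19 173.5 (led -19.1) p 0.113 F [-2.6 -0.7  9.2] w 25.2
est [-0.22  -0.088  7.667  0.085  4.591] sd [0.001 0.009 0.387 0.051 0.104] thb -0.011
path [-0.228 -0.234 -0.241 -0.247 -0.254 -0.26 ] w -0.075
rows dx,dz mm: [(2, 1), (4, 1), (4, 1), (4, 1), (5, 1), (5, 1)]
```

Request:
{"op": "move_arm", "data": {
  "motion": [
    {"dx": 0.002,"dy": 0,"dz": 0,"wx": 0,"wy": 0,"wz": 0,"grip": 0.01},
    {"dx": 0.004,"dy": 0,"dz": 0,"wx": 0,"wy": 0,"wz": 0,"grip": 0.01},
    {"dx": 0.004,"dy": 0,"dz": 0,"wx": 0,"wy": 0,"wz": 0,"grip": 0.01},
    {"dx": 0.004,"dy": 0,"dz": 0,"wx": 0,"wy": 0,"wz": 0,"grip": 0.01},
    {"dx": 0.005,"dy": 0,"dz": 0,"wx": 0,"wy": 0,"wz": 0,"grip": 0.01},
    {"dx": 0.005,"dy": 0,"dz": 0,"wx": 0,"wy": 0,"wz": 0,"grip": 0.01}
  ]
}}

```text
clock: 19.1
tool_pos: [544.2, 15.7, 258.9]
tcp_rot: [-2.249, 2.193, -0.001]
force: [-2.9, -0.2, 5.8]
grip_width: 25.6
```

```bash
WD=6 python3 ctl.py 2 6 low -0.06
```

```text
t 19.20 pred -0.2608 meas [-0.2714 -0.2737] cost 28 | tool y -24.5 z+19 172.9 (led -24.1) p 0.142 F [-1.9 -0.5  5.9] w 25.2
est [-0.28  -0.11   7.698  0.06   4.609] sd [0.001 0.007 0.384 0.066 0.103] thb -0.008
path [-0.289 -0.296 -0.3   -0.303 -0.304 -0.303] w 0.006
rows dx,dz mm: [(10, 2), (15, 3), (17, 3), (17, 3), (15, 3), (13, 2)]
```

Request:
{"op": "move_arm", "data": {
  "motion": [
    {"dx": 0.013,"dy": 0,"dz": 0.002,"wx": 0,"wy": 0,"wz": 0,"grip": 0.01},
    {"dx": 0.019,"dy": 0,"dz": 0.004,"wx": 0,"wy": 0,"wz": 0,"grip": 0.01},
    {"dx": 0.019,"dy": 0,"dz": 0.004,"wx": 0,"wy": 0,"wz": 0,"grip": 0.01},
    {"dx": 0.016,"dy": 0,"dz": 0.003,"wx": 0,"wy": 0,"wz": 0,"grip": 0.01},
    {"dx": 0.012,"dy": 0,"dz": 0.002,"wx": 0,"wy": 0,"wz": 0,"grip": 0.01},
    {"dx": 0.008,"dy": 0,"dz": 0.001,"wx": 0,"wy": 0,"wz": 0,"grip": 0.01}
  ]
}}

```text
clock: 19.7
tool_pos: [544.3, 7.5, 257.7]
tcp_rot: [2.248, -2.194, 0.001]
force: [-0.8, -0.6, 3.5]
grip_width: 25.7
```

```bash
python3 setplan.py 1 13 19 19 16 12 8; WD=6 python3 ctl.py 2 6 low -0.04
```

```text
t 19.80 pred -0.2955 meas [-0.288  -0.2771] cost 27 | tool y -31.8 z+19 171.8 (led -32.1) p 0.190 F [-1.8 -0.6  4.8] w 25.4
est [-0.28   0.052  7.862  0.152  4.682] sd [0.001 0.005 0.384 0.08  0.102] thb -0.019
path [-0.276 -0.275 -0.276 -0.278 -0.281 -0.285] w -0.037
rows dx,dz mm: [(-13, -2), (-17, -2), (-16, -2), (-13, -2), (-9, -1), (-6, -1)]
```

```bash
python3 setplan.py 0; python3 - <<'E'
import pickle,numpy as np; S=pickle.load(open("st.pkl","rb")); r=np.random.default_rng(3)
n=S["E"].shape[1]; S["E"][0]+=r.normal(0,.004,n); S["E"][1]+=.08+r.normal(0,.08,n); pickle.dump(S,open("st.pkl","wb"))
E
WD=6 python3 ctl.py 2 6 low -0.04
```

```text
t 19.90 pred -0.2797 meas [-0.2737 -0.2725] cost 25 | tool y -32.4 z+19 171.8 (led -32.1) p 0.190 F [-2.3  0.1  5.4] w 25.3
est [-0.269  0.067  7.808  0.142  4.673] sd [0.003 0.037 0.384 0.081 0.102] thb -0.018
path [-0.264 -0.262 -0.263 -0.266 -0.271 -0.276] w -0.061
rows dx,dz mm: [(-16, -2), (-21, -2), (-21, -2), (-18, -2), (-14, -2), (-9, -1)]
```

Request:
{"op": "move_arm", "data": {
  "motion": [
    {"dx": -0.012,"dy": 0,"dz": -0.002,"wx": 0,"wy": 0,"wz": 0,"grip": 0.01},
    {"dx": -0.016,"dy": 0,"dz": -0.002,"wx": 0,"wy": 0,"wz": 0,"grip": 0.01},
    {"dx": -0.015,"dy": 0,"dz": -0.002,"wx": 0,"wy": 0,"wz": 0,"grip": 0.01},
    {"dx": -0.012,"dy": 0,"dz": -0.002,"wx": 0,"wy": 0,"wz": 0,"grip": 0.01},
    {"dx": -0.008,"dy": 0,"dz": -0.001,"wx": 0,"wy": 0,"wz": 0,"grip": 0.01},
    {"dx": -0.004,"dy": 0,"dz": -0.001,"wx": 0,"wy": 0,"wz": 0,"grip": 0.01}
  ]
}}

```text
clock: 20.4
tool_pos: [544.1, 11.4, 258.4]
tcp_rot: [2.249, -2.193, 0.0]
force: [-0.2, 1.4, -0.6]
grip_width: 25.7
```

```bash
python3 setplan.py -1 -12 -16 -15 -12 -8 -4; WD=6 python3 ctl.py 3 5 low -0.05
```

```text
t 20.55 pred -0.2573 meas [-0.2698 -0.2701 -0.2712] cost 26 | tool y -29.0 z+19 172.4 (led -28.1) p 0.166 F [0.2 0.1 2.1] w 25.2
est [-2.710e-01 -4.000e-03  7.790e+00  1.180e-01  4.668e+00] sd [0.002 0.013 0.377 0.093 0.101] thb -0.015
path [-0.272 -0.274 -0.277 -0.28  -0.284] w -0.045
rows dx,dz mm: [(-7, 0), (-9, -1), (-7, 0), (-5, 0), (-2, 0)]
```

Request:
{"op": "move_arm", "data": {
  "motion": [
    {"dx": -0.006,"dy": 0,"dz": 0,"wx": 0,"wy": 0,"wz": 0,"grip": 0.01},
    {"dx": -0.007,"dy": 0,"dz": 0,"wx": 0,"wy": 0,"wz": 0,"grip": 0.01},
    {"dx": -0.006,"dy": 0,"dz": 0,"wx": 0,"wy": 0,"wz": 0,"grip": 0.01},
    {"dx": -0.004,"dy": 0,"dz": 0,"wx": 0,"wy": 0,"wz": 0,"grip": 0.01},
    {"dx": -0.001,"dy": 0,"dz": 0,"wx": 0,"wy": 0,"wz": 0,"grip": 0.01}
  ]
}}

```text
clock: 20.97
tool_pos: [544.1, 13.7, 258.7]
tcp_rot: [-2.25, 2.192, 0.0]
force: [0.2, 0.2, 0.2]
grip_width: 25.2
```

```bash
python3 setplan.py 0 -6 -7 -6 -4 -1; WD=6 python3 ctl.py 2 5 low -0.04
```

```text
t 21.07 pred -0.2813 meas [-0.2997 -0.2996] cost 21 | tool y -27.5 z+19 172.6 (led -27.1) p 0.160 F [-1.1  0.1  3.3] w 25.1
est [-0.3   -0.     7.454 -0.03   4.592] sd [0.    0.003 0.337 0.076 0.093] thb 0.004
path [-0.3   -0.301 -0.301 -0.301 -0.3  ] w 0.004
rows dx,dz mm: [(3, 1), (5, 1), (6, 1), (7, 2), (7, 2)]
```

Request:
{"op": "move_arm", "data": {
  "motion": [
    {"dx": -0.007,"dy": 0,"dz": -0.001,"wx": 0,"wy": 0,"wz": 0,"grip": 0.01},
    {"dx": -0.014,"dy": 0,"dz": -0.001,"wx": 0,"wy": 0,"wz": 0,"grip": 0.01},
    {"dx": -0.021,"dy": 0,"dz": -0.002,"wx": 0,"wy": 0,"wz": 0,"grip": 0.01},
    {"dx": -0.028,"dy": 0,"dz": -0.002,"wx": 0,"wy": 0,"wz": 0,"grip": 0.01},
    {"dx": -0.035,"dy": 0,"dz": -0.002,"wx": 0,"wy": 0,"wz": 0,"grip": 0.01},
    {"dx": -0.042,"dy": 0,"dz": -0.001,"wx": 0,"wy": 0,"wz": 0,"grip": 0.01},
    {"dx": -0.049,"dy": 0,"dz": -0.001,"wx": 0,"wy": 0,"wz": 0,"grip": 0.01},
    {"dx": -0.056,"dy": 0,"dz": 0,"wx": 0,"wy": 0,"wz": 0,"grip": 0.01},
    {"dx": -0.063,"dy": 0,"dz": 0.002,"wx": 0,"wy": 0,"wz": 0,"grip": 0.01},
    {"dx": -0.07,"dy": 0,"dz": 0.004,"wx": 0,"wy": 0,"wz": 0,"grip": 0.01},
    {"dx": -0.077,"dy": 0,"dz": 0.006,"wx": 0,"wy": 0,"wz": 0,"grip": 0.01},
    {"dx": -0.084,"dy": 0,"dz": 0.008,"wx": 0,"wy": 0,"wz": 0,"grip": 0.01}
  ]
}}

```text
clock: 22.07
tool_pos: [541.7, 97.0, 249.9]
tcp_rot: [2.248, -2.192, 0.0]
force: [3.4, -3.8, -10.2]
grip_width: 25.3
```

```bash
python3 rel.py -16 57 144.6; python3 -c "
from h import *; from station import viewer
print(tilt('side',viewer.snapshot('side')[1]))"
```

```text
clock 22.0667 local now [-16.8  56.7 144.9] shift [-0.3 -0.8  0.3] wz -0.0044 tilt [ 1.1e-03  9.0e-04 -1.0e+00] F [  3.45  -3.77 -10.15] w 25.3 q [ 0.19  0.32 -0.58  1.71  0.19  1.17 -1.98]
(np.float64(-0.2993115510267143), np.float64(34.60204356816265))
```

Request:
{"op": "move_arm", "data": {
  "motion": [
    {"dx": -0.001,"dy": 0,"dz": 0.001,"wx": 0,"wy": 0,"wz": 0,"grip": 0.01},
    {"dx": -0.002,"dy": 0,"dz": 0.001,"wx": 0,"wy": 0,"wz": 0,"grip": 0.01},
    {"dx": -0.002,"dy": 0,"dz": 0.001,"wx": 0,"wy": 0,"wz": 0,"grip": 0.03},
    {"dx": -0.002,"dy": 0,"dz": 0.001,"wx": 0,"wy": 0,"wz": 0,"grip": 0.05},
    {"dx": -0.002,"dy": 0,"dz": 0.001,"wx": 0,"wy": 0,"wz": 0,"grip": 0.07},
    {"dx": -0.002,"dy": 0,"dz": 0.001,"wx": 0,"wy": 0,"wz": 0,"grip": 0.087},
    {"dx": -0.002,"dy": 0,"dz": 0.001,"wx": 0,"wy": 0,"wz": 0,"grip": 0.087},
    {"dx": -0.002,"dy": 0,"dz": 0.001,"wx": 0,"wy": 0,"wz": 0,"grip": 0.087},
    {"dx": -0.002,"dy": 0,"dz": 0.001,"wx": 0,"wy": 0,"wz": 0,"grip": 0.087},
    {"dx": -0.002,"dy": 0,"dz": 0.001,"wx": 0,"wy": 0,"wz": 0,"grip": 0.087},
    {"dx": -0.002,"dy": 0,"dz": 0.001,"wx": 0,"wy": 0,"wz": 0,"grip": 0.087}
  ]
}}

```text
clock: 23.03
tool_pos: [541.9, 99.2, 249.7]
tcp_rot: [-2.25, 2.193, 0.0]
force: [0.2, -0.8, 0.7]
grip_width: 79.9
```

Request:
{"op": "move_arm", "data": {
  "motion": [
    {"dx": 0,"dy": 0,"dz": 0,"wx": 0,"wy": 0,"wz": 0,"grip": 0.087},
    {"dx": 0,"dy": 0,"dz": -0.005,"wx": 0,"wy": 0,"wz": 0,"grip": 0.087},
    {"dx": 0,"dy": 0,"dz": -0.015,"wx": 0,"wy": 0,"wz": 0,"grip": 0.087},
    {"dx": 0,"dy": 0,"dz": -0.03,"wx": 0,"wy": 0,"wz": 0,"grip": 0.087},
    {"dx": 0,"dy": 0,"dz": -0.05,"wx": 0,"wy": 0,"wz": 0,"grip": 0.087},
    {"dx": 0,"dy": 0,"dz": -0.07,"wx": 0,"wy": 0,"wz": 0,"grip": 0.087},
    {"dx": 0,"dy": 0,"dz": -0.09,"wx": 0,"wy": 0,"wz": 0,"grip": 0.087},
    {"dx": 0,"dy": 0,"dz": -0.11,"wx": 0,"wy": 0,"wz": 0,"grip": 0.087},
    {"dx": 0,"dy": 0,"dz": -0.12,"wx": 0,"wy": 0,"wz": 0,"grip": 0.087},
    {"dx": 0,"dy": 0,"dz": -0.12,"wx": 0,"wy": 0,"wz": 0,"grip": 0.087}
  ]
}}

```text
clock: 23.87
tool_pos: [542.7, 99.7, 372.6]
tcp_rot: [-2.247, 2.19, -0.004]
force: [0.4, 0.7, 0.6]
grip_width: 87.0
```

```bash
python3 rel.py -16 57 270; python3 -c "
from h import *; from station import viewer
p,d=viewer.snapshot('side'); print(tilt('side',d)); cv2.imwrite('pics/c6.png',cv2.resize(p[...,::-1],(800,600)))
print(tilt('side',viewer.snapshot('side')[1]))"
```

```text
clock 23.8667 local now [-15.7  59.4 267.6] shift [ 2.4  0.3 -2.4] wz -0.0038 tilt [-6.0e-04 -4.5e-03 -1.0e+00] F [0.37 0.7  0.58] w 87.0 q [ 0.2   0.24 -0.59  1.52  0.14  1.42 -1.94]
(np.float64(-0.3002408325281352), np.float64(10.704974564716727))
(np.float64(-0.29953991042610456), np.float64(10.46760889799193))
```

View pics/c6.png

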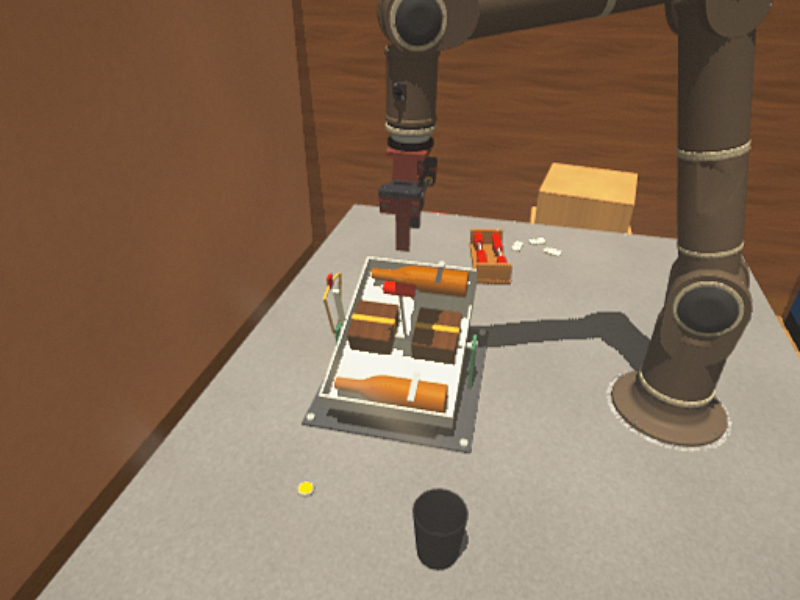

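The picture shows the bin back on its stop, the handle at rest at (400,289) and the gripper clear above it. The tab (330,280), cup (440,528), cap (305,488) and scoreboard (490,257) are where they started.

```bash
python3 -c "
from station import job,state
print(job.hand_in(), state()['clock'])"
```

```text
the job is handed in; nothing more can be done
the job is handed in; nothing more can be done
```

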